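Set the screw traverse against its backlash and hang the sample carrier on it

TASK

Turn the knob on the sloping gearbox until the carriage's pointer has run clearly (about half a centimetre) past the index clip, toward the knob, then turn it back so that the screw pushes the carriage away from the knob and its pointer stops in line with the clip's pointer, with the screw's play taken up from that side. Then move the hanging sample carrier from the parking stand to the carriage's hook, level and without setting it down, and leave the carriage setting, the clip and the glassware as they are.

Things in the scene. Friction and masses are not known exactly. Their poses are not given: they have to be found in the camera images.
- traverse: Screw-driven traverse fixed on the table, a low aluminium bed 110 x 300 mm with two guide rods along its own y. Origin on the table, near the middle of the guide rods; its -y points along the rods to the gearbox and knob, its -x side is the front, with a graduated steel rail (one tick per 5 mm). Everything on the bed except the carriage hook is lower than 75 mm; the grey gearbox at the -y end rises to about 100 mm.
- knob (a joint): Turning angle of the knob, rad, 0 at the start, range -2 to 6, turns stiffly (about 0.1 N m) and stays where left. Positive is counter-clockwise seen facing the knob and draws the carriage TOWARD the knob, 12 mm per rad; negative pushes it away. There are 6 mm of play (0.5 rad of knob) between screw nut and carriage, so after a reversal the knob turns up to 0.5 rad before the carriage follows; where in that play it starts is random.
- knob_grip (a point): Middle of the gripping zone of the round black fluted knob, 40 mm diameter and 28 mm long, on the knob's axis, 31 mm out from the gearbox's sloping face and 13 mm below the knob's end. The point's z axis is the knob's axis, pointing outward: it leans 35 degrees (0.61 rad) from vertical outward along the bed, toward the traverse's -y, so the knob is best gripped with the tool tilted the same way. The point turns with the knob.
- carriage_pointer (a point): Lower end of the dark pointer blade (3 mm wide) at the carriage's front. The carriage is an aluminium block 82 x 52 mm, sliding along the traverse's y; stiff (about 6 N), it stays where it is left. It starts 6 to 25 mm short of the clip, on the side away from the knob.
- index_mark (a point): Top of the dark pointer (3 mm wide) of the white index clip, 16 mm wide, clamped on the front rail; the setting to reach is the carriage pointer at the same traverse y as this point. The clip must not be moved.
- nut_mark (a point): Front end of the brass follower pin of the screw's nut, which moves with the knob (12 mm per rad) in the opening below the carriage. The nut sits with play between two cheeks of the carriage. The pin's y in the traverse minus that of carriage_pointer tells the play: +3 mm means the nut presses on the far cheek and pushes the carriage away from the knob; -3 mm means it presses on the near cheek and draws the carriage toward the knob; between them the play is open.
- carriage_hook (a point): Seat on the carriage's hook: point on the axis of its horizontal steel rod (8 mm diameter), 210 mm above the table. The rod runs along the traverse's x from a post 51 mm behind (+x) to 32 mm in front (-x), then turns up; the top of its free end is 18 mm above the rod's axis and 44 mm in front of the seat. The point's axes are the traverse's.
- stand_hook (a point): Seat on the parking stand's hook, on the rod's axis, 220 mm above the table; same hook shape, rod along the stand's x (point axes), free upturned end toward -x. The stand is fixed.
- carrier_stem (a point): Middle of the gripping zone of the hanging carrier's upright grey stem, 14 mm (its x) x 16 mm (its y), reaching 21 mm above and 35 mm below this point. The aluminium carrier, 0.1 to 0.2 kg, is a frame 82 mm wide (y) and 50 mm deep (x); its bottom is 145 mm below this point. The point's axes are the carrier's; it hangs with the hook's rod along its x.
- carrier_saddle (a point): Point 47.3 mm below carrier_stem where the axis of the hook's rod lies when the carrier hangs on it: under the peak of the frame's roof-shaped top bar (inverted V, 14 mm in x). The opening under the bar is 74 mm wide and goes down to the sample plates 61 mm below this point, so a rod with its upturned end passes when the carrier is raised 22 to 50 mm.
- beaker_mid (a point): Middle of a small glass beaker, 43 x 48 x 56 mm high, a bystander.
- flask_mid (a point): Middle of a conical glass flask, 64 mm wide and 106 mm high, a bystander.
- vial_mid (a point): Middle of a small capped vial, 25 mm wide and 47 mm high, a bystander.

How it is judged:
By the outcome, as a careful person would: the job done as asked, in the order asked, and still so for the second after the job is handed in, with the robot touching nothing.
It also fails if it takes over 72 s, if anything falls off the work surface, if the arm or the gripper's body presses on something with over 40 N, if the wrist force passes 120 N, or if a joint passes its speed limit or range.

ROBOT

A 6-joint arm with a two-finger parallel gripper is mounted at the origin on a cart in front of the work surface, level with it; the furniture and walls round the work are solid. World frame = base frame: x ahead of the robot, y to its left, z up, the work surface at z = 0. Lengths are in m, angles in degrees, forces in N, time in s.
With the tool pointing down it reaches from about 0.3 to 0.75 m from the base axis. Payload 8.5 kg.
Tool frame: the origin (TCP) lies between the finger pads; the fingertips stand 17 mm ahead of it and the grasp point (between the pads) lies 2 mm behind it (env.tip_reach is the distance from the TCP to the fingertips, in m); z points along the fingers, y is the line along which they close (so a half turn about z gives the same grasp; the last joint's range is limited). The gripper opens to 85 mm and grips with 20 to 120 N. Pads are 22 mm wide; open, the fingers measure 114 mm over their backs; the gripper's body (76 mm by 85 mm) begins 54 mm behind the grasp point. The pads swing forward as they close: fully open they stand 13 mm farther back than shut.
Start: joints at [-79.257, 21.807, 74.336, -0, 83.858, -12.336], TCP at [0.216, -0.506, 0.248] pointing down, gripper open.
Joint ranges: [-178.18, 178.18], [-50.72, 133.34], [12.68, 142.11], [-81.47, 261.47], [9.98, 163.14], [-165.26, 165.26]. Speed limits (degrees/s): [136.94, 136.94, 180, 180, 180, 180].

INTERFACE

Orientations are given as a 3x3 rotation matrix whose columns are the frame's x, y, z axes.
In Python, from rig import env, viewer gives the robot as it stands.
- The arm moves only by the tool move_arm, never from a script. Its argument "motion" is a list of rows, each a list of 2 entries, a list of its own where there are three numbers: the shift along the tool's x, y, z normalised to -1 to 1, where 1 is 50 mm, then the turn, a rotation vector about the tool's x, y, z normalised to -1 to 1, where 1 is 8 degrees. A call has 1 to 20 rows; each row shifts and turns the commanded pose from where the row before left it, along the tool's axes as they then stand; what a row does not reach is not made up. A row lasts 1/10 s, in which the tool goes at most 50 mm and 8.59 degrees, less where a joint would pass 70% of its speed; a pose out of reach is approached as far as the arm can. A call with a number of a shift or a turn outside -1 to 1 is refused whole. A call with a gripper value outside its range is refused whole. "claw" is the closure, from 0 (fully open) to 1 (shut), set as the call begins (left out, the last holds). The fingers move at their own pace and stop on an object; "force" is the grip in N (left out, the last holds). Time passes only in rows, so rows that do not move let the fingers close. It gives the time, the measured TCP pose, the force, the opening and the grip force at its end, in the units of the state.
- env.observe(): the state, without advancing time (a new reading comes with each control period).
- viewer.get_image(name): name is "side" or "top"; returns a dict with "frame" (480x640x3 uint8, red, green, blue), "depth" (480x640 float32, m along the optical axis (not along the pixel's ray), 0 where there is no reading), "fx", "fy", "cx", "cy" (pixels), "eye" and "attitude" of the camera in the world. Camera axes: x right, y up, looking along -z (the intrinsics and any distortion apply to the point x, -y, -z); pixel columns grow to the right and rows downward; lengths in m; the calibration is good to about 2 mm. A picture is of the moment at which its call begins.
- env.close_job(): hands the job in; it is judged then, once.
The state is a dict: "time_s": time; "q": joint angles; "qvel": joint speeds; "joint_efforts": joint torques, N m; "position": TCP position; "tool_rot": TCP orientation; "ft_force": force on the tool from outside, world axes, zero at the start; "wrist_torque": the same for the moment, N m; "grip_width": finger opening in m; "gripper_force": force on a finger pad.
Only numpy, scipy, OpenCV 4.12 (cv2) and the standard library are available. Lean on these libraries where they do the work, as an engineer would, in place of code of your own. Each camera call takes 0.05 s, during which the arm holds its last target. There are 200 camera calls.

## Working session

There is one attempt and no reset: what is moved stays moved. The work goes in short steps, Python scripts to look and compute and a tool call to move; the robot and the scene stay as the last step left them, time stands still between calls to the robot, and variables do not carry over. Pictures are saved under pics/ and viewed, at most 10 in all, crops included, and the job is handed in when it is done.

Besides the shell and the picture viewer there is one more tool, called after "Emit:" as name(argument=value, ...) on one line, values as JSON. move_arm: Moves the arm, as the interface text tells. Scaled input: -1 to 1 covers 50 mm each way for a shift and 8 degrees each way for a turn. Its arguments: {"type":"object","properties":{"motion":{"type":"array","items":{"type":"array"}},"claw":{"type":"number"},"force":{"type":"number"}},"required":["motion"]}

```bash
ls; mkdir -p pics; python3 - <<'E'
from rig import env, viewer
import cv2, numpy as np
print(env.observe())
for n in ("side","top"):
    d=viewer.get_image(n)
    cv2.imwrite(f"pics/{n}0.png",d["frame"][...,::-1])
    np.savez(f"{n}0.npz",**d)
    print(n,d["fx"],d["fy"],d["cx"],d["cy"],d["eye"],d["attitude"],[k for k in d])
E
```

```text
pics
{'time_s': 0.0, 'q': array([-7.92582820e+01,  2.18410221e+01,  7.43876323e+01,  9.73435370e-04,
        8.38574127e+01, -1.23350258e+01]), 'qvel': array([-0.03295378, -0.00497142, -0.05084385, -0.12550516, -0.05885688,
       -0.03341362]), 'joint_efforts': array([ 7.01212339e-04, -4.48459733e+01, -2.31276244e+01, -1.02549686e-04,
        4.85489436e-03, -9.39976928e-06]), 'position': array([ 0.21553435, -0.50570091,  0.24769452]), 'tool_rot': array([[ 9.19981433e-01,  3.91961853e-01, -2.63378333e-04],
       [ 3.91961797e-01, -9.19980306e-01,  1.47898039e-03],
       [ 3.37401017e-04, -1.46386875e-03, -9.99998872e-01]]), 'ft_force': array([-0.62153556, -0.04331279,  0.75512214]), 'wrist_torque': array([-0.03988546,  0.03582229,  0.02669352]), 'gripper_force': 0.0, 'grip_width': 0.0853174459469926}
side 506.1893939681936 506.1893939681936 321.1970242696799 240.94904615380273 [ 0.4714623  -0.51205046  0.70234846] [[ 0.98790692  0.08270837 -0.13114592]
 [-0.1543257   0.60608795 -0.78028262]
 [ 0.01495006  0.79108579  0.61152251]] ['frame', 'depth', 'fx', 'fy', 'cx', 'cy', 'eye', 'attitude']
top 486.0703071131389 486.0703071131389 320.41608550615246 235.81834167433863 [0.47970611 0.15577332 1.10142398] [[-0.00441729  0.99516566 -0.09811113]
 [-0.99990135 -0.00570377 -0.01283583]
 [-0.01333338  0.09804475  0.99509268]] ['frame', 'depth', 'fx', 'fy', 'cx', 'cy', 'eye', 'attitude']
```

View pics/side0.png

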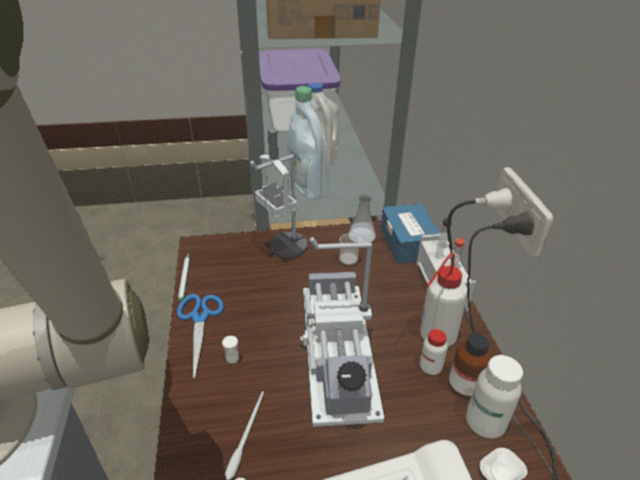

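View pics/top0.png

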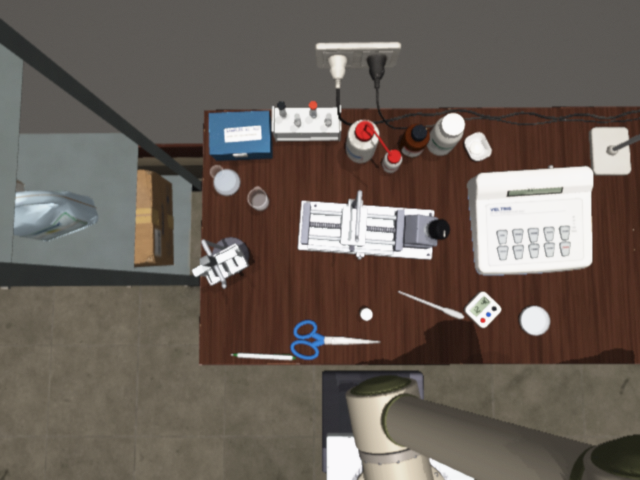

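The side view shows the knob at (351,376), the carriage around (338,325), its hook at (315,243)-(367,245), and the carrier hanging on its stand at about (275,180). In the top view the bed spans (300,202)-(435,258), the knob is at (438,229) and the carrier at about (222,262). Next I'll zoom in.

```bash
cat > h.py <<'E'
import numpy as np, cv2
from rig import env, viewer
def grab(n,save=None):
    d=viewer.get_image(n)
    if save: np.savez(save,**d)
    return d
def ray(d,u,v):
    c=np.array([(u-d["cx"])/d["fx"],-(v-d["cy"])/d["fy"],-1.0])
    return d["eye"],d["attitude"]@c
def pt(d,u,v,depth):
    e,r=ray(d,u,v); return e+r*depth
def onz(d,u,v,z):
    e,r=ray(d,u,v); return e+r*(z-e[2])/r[2]
def cloud(d):
    v,u=np.mgrid[0:480,0:640]
    c=np.stack([(u-d["cx"])/d["fx"],-(v-d["cy"])/d["fy"],-np.ones(u.shape)],-1)
    return d["eye"]+(c*d["depth"][...,None])@d["attitude"].T
def proj(d,p):
    c=d["attitude"].T@(np.asarray(p)-d["eye"]); return d["cx"]+d["fx"]*c[0]/-c[2], d["cy"]-d["fy"]*c[1]/-c[2]
E
python3 - <<'E'
from h import *
s=np.load("side0.npz");t=np.load("top0.npz")
a=cv2.resize(t["frame"][190:265,292:452],None,fx=4.5,fy=4.5,interpolation=cv2.INTER_CUBIC)
b=cv2.resize(t["frame"][225:300,190:262],None,fx=3.3,fy=3.3,interpolation=cv2.INTER_CUBIC)
im=np.zeros((600,800,3),np.uint8); im[:a.shape[0],:a.shape[1]]=a; im[345:345+b.shape[0],:b.shape[1]]=b
c=cv2.resize(s["frame"][150:260,245:345],None,fx=2.3,fy=2.3,interpolation=cv2.INTER_CUBIC); im[345:345+c.shape[0],300:300+c.shape[1]]=c[:255]
cv2.imwrite("pics/c1.png",im[...,::-1])
e=cv2.resize(s["frame"][230:430,290:400],None,fx=3,fy=3,interpolation=cv2.INTER_CUBIC)
f=cv2.resize(s["frame"][290:370,295:345],None,fx=7,fy=7,interpolation=cv2.INTER_CUBIC)
im=np.zeros((600,800,3),np.uint8); im[:600,:330]=e; im[:560,340:690]=f
cv2.imwrite("pics/c2.png",im[...,::-1])
E
```

```text
(no output)
```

View pics/c1.png

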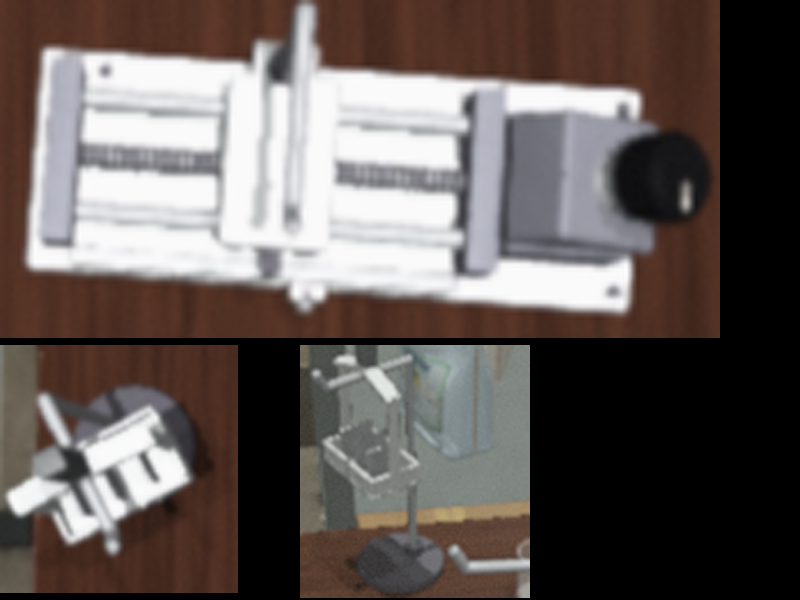

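View pics/c2.png

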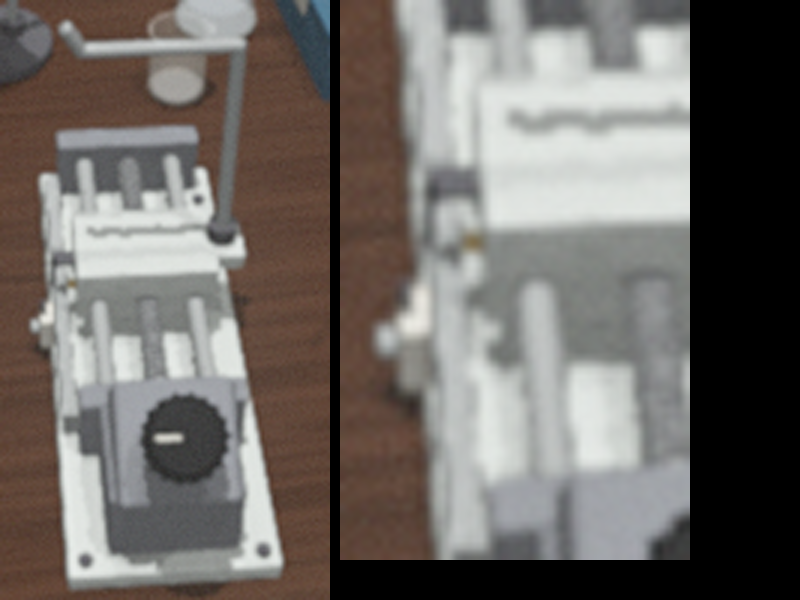

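The crops show the dark carriage pointer at about top-view pixel (351.6,248) and the clip with its pointer at about (359.8,255). The brass pin is in the side view at about (314,324). The knob's white line is visible, and the carrier hangs with its wide axis oblique. Now I'll measure these.

```bash
python3 - <<'E'
from h import *
np.set_printoptions(precision=4,suppress=True)
s=np.load("side0.npz");t=np.load("top0.npz")
C={'t':cloud(t),'s':cloud(s)}; D={'t':t,'s':s}
# bed
for k in 'ts':
    P=C[k]; f=D[k]["frame"].astype(int)
    box=(P[...,0]>0.35)&(P[...,0]<0.62)&(P[...,1]>-.15)&(P[...,1]<.26)
    m=box&(P[...,2]>0.004)&(P[...,2]<0.02)&(f.min(-1)>120)
    m=cv2.morphologyEx(m.astype(np.uint8),cv2.MORPH_OPEN,np.ones((2,2)))>0
    q=P[m]; print(k,'bed n',m.sum(),'z',np.median(q[:,2]))
    r=cv2.minAreaRect((q[:,:2]*1000).astype(np.float32)); print(r)
    # gearbox, knob: dark pixels
    v,u=np.mgrid[0:480,0:640]
    kb=(u>425)&(u<455)&(v>212)&(v<246) if k=='t' else (u>330)&(u<372)&(v>352)&(v<396)
    dk=kb&(f.max(-1)<45)
    n,l,st,ce=cv2.connectedComponentsWithStats(dk.astype(np.uint8))
    i=1+np.argmax(st[1:,4]); print('knob comp',st[i],ce[i])
    q=P[(l==i)&(D[k]["depth"]>0)]; print('knob 3d median',np.median(q,0),q.min(0),q.max(0))
    # top face fit: points with max along axis
    m=box&(P[...,2]>0.19)&(P[...,2]<.24); print('hook',m.sum(), P[m].min(0) if m.any() else 0,P[m].max(0) if m.any() else 0)
    if m.sum()>5:
        q=P[m][:,:2]; print(cv2.fitLine((q*1000).astype(np.float32),cv2.DIST_HUBER,0,.01,.01).ravel(), np.median(P[m][:,2]))
    # carrier/stand
    m=(P[...,0]>.25)&(P[...,0]<.58)&(P[...,1]>.27)&(P[...,1]<.5)&(P[...,2]>.03)
    q=P[m]; print('carrier',m.sum(),q.min(0),q.max(0)); print(np.histogram(q[:,2],bins=np.arange(.03,.36,.02)))
E
```

```text
t bed n 1799 z 0.012193678925067841
((507.00811767578125, 41.481842041015625), (301.9289855957031, 315.6703796386719), 15.11077880859375)
knob comp [429 219  21  21 321] [438.567  228.9221]
knob 3d median [ 0.5893 -0.0693  0.1225] [ 0.5694 -0.1059 -0.0007] [ 0.6093 -0.052   0.1355]
hook 146 [0.556  0.0939 0.209 ] [0.6185 0.1047 0.2295]
[  0.9965  -0.0838 587.6232  99.6011] 0.21393451838798494
carrier 1442 [0.4747 0.3136 0.0461] [0.5622 0.4073 0.2918]
(array([  2,   8,   6,  10, 361, 291,  79,  28,  23, 448,  52,  31,  92,
        11,   0,   0]), array([0.03, 0.05, 0.07, 0.09, 0.11, 0.13, 0.15, 0.17, 0.19, 0.21, 0.23,
       0.25, 0.27, 0.29, 0.31, 0.33, 0.35]))
s bed n 2305 z 0.012131345074997135
((509.5149841308594, -155.97836303710938), (267.3969421386719, 701.3509521484375), 5.587365627288818)
knob comp [339 378   1   1   1] [339. 378.]
knob 3d median [ 0.5733 -0.0785  0.1165] [ 0.5733 -0.0785  0.1165] [ 0.5733 -0.0785  0.1165]
hook 223 [0.5568 0.0947 0.2068] [0.62   0.106  0.2294]
[  0.9975  -0.0707 586.1103  98.681 ] 0.21381674092432096
carrier 2001 [0.4762 0.3139 0.0309] [0.5644 0.4016 0.2908]
(array([ 22,  29,  31,   3, 140, 558, 304, 129, 108, 356, 112,  93, 114,
         2,   0,   0]), array([0.03, 0.05, 0.07, 0.09, 0.11, 0.13, 0.15, 0.17, 0.19, 0.21, 0.23,
       0.25, 0.27, 0.29, 0.31, 0.33, 0.35]))
```

```bash
python3 - <<'E'
from h import *
np.set_printoptions(precision=4,suppress=True)
s=np.load("side0.npz");t=np.load("top0.npz")
C={'t':cloud(t),'s':cloud(s)}; D={'t':t,'s':s}
v,u=np.mgrid[0:480,0:640]
for k in 'ts':
    P=C[k]; f=D[k]["frame"].astype(int)
    w=(u>294)&(u<440)&(v>196)&(v<264) if k=='t' else (u>300)&(u<388)&(v>265)&(v<425)
    m=w&(P[...,2]>0.006)&(P[...,2]<0.09)
    n,l,st,ce=cv2.connectedComponentsWithStats(m.astype(np.uint8)); i=1+np.argmax(st[1:,4])
    m=(l==i)&(P[...,2]<.018)
    r=cv2.minAreaRect((P[m][:,:2]*1000).astype(np.float32)); print(k,'bed',r)
    for nm,lo,hi in (('hook',.2,.235),):
        h=(P[...,0]>.5)&(P[...,0]<.68)&(P[...,1]>.06)&(P[...,1]<.14)&(P[...,2]>lo)&(P[...,2]<.219)
        q=P[h]; L=cv2.fitLine((q[:,:2]*1000).astype(np.float32),cv2.DIST_HUBER,0,.01,.01).ravel()
        h2=(P[...,0]>.5)&(P[...,0]<.68)&(P[...,1]>.06)&(P[...,1]<.14)&(P[...,2]>lo)
        print('hook line',L,np.degrees(np.arctan2(L[1],L[0])),'zmax',np.percentile(q[:,2],90),P[h2].min(0),P[h2].max(0))
    kb=(u>425)&(u<455)&(v>212)&(v<246) if k=='t' else (u>330)&(u<372)&(v>352)&(v<396)
    # knob: points within z>0.09 ; fit plane to end face with normal leaning 35deg
    yaw=np.radians(-4.7); ax=np.array([np.sin(yaw)*np.sin(.611),-np.cos(yaw)*np.sin(.611),np.cos(.611)])
    q=P[kb&(P[...,2]>.095)&(f.max(-1)<(70 if k=='t' else 90))]; a=q@ax
    hi=np.percentile(a,95); e=q[abs(a-np.median(a[a>hi-.006]))<.003]
    print('knob face',len(e),np.median(a[a>hi-.006]),'ctr',(e.max(0)+e.min(0))/2,e.mean(0),'span',e.max(0)-e.min(0))
    mid=(e.max(0)+e.min(0))/2; print(' grip',mid-.013*ax)
# pixel list for hook ends etc. in carrier
for k in 'ts':
    P=C[k]; m=(P[...,0]>.42)&(P[...,0]<.62)&(P[...,1]>.27)&(P[...,1]<.5)
    for lo,hi in ((.255,.3),(.205,.2395),(.1,.17)):
        q=P[m&(P[...,2]>lo)&(P[...,2]<hi)]
        r=cv2.minAreaRect((q[:,:2]*1000).astype(np.float32)); print(k,lo,len(q),r,np.median(q[:,2]),q.max(0)[2])
E
```

```text
t bed ((601.5296020507812, 61.84307861328125), (311.8882141113281, 110.45608520507812), 85.43426513671875)
hook line [  0.9969  -0.0781 608.985   97.8939] -4.482085 zmax 0.21564743308287337 [0.556  0.0916 0.2014] [0.6521 0.1047 0.2295]
knob face 179 0.11809566196938488 ctr [ 0.5898 -0.0787  0.1234] [ 0.5909 -0.0784  0.1235] span [0.0382 0.0309 0.0243]
 grip [ 0.5904 -0.0713  0.1127]
s bed ((598.5015869140625, 68.80067443847656), (300.9709167480469, 121.20842742919922), 85.4830551147461)
hook line [  0.9974  -0.0725 610.3212  96.8356] -4.1556544 zmax 0.2151919802339074 [0.5568 0.0902 0.2   ] [0.6548 0.106  0.2294]
knob face 519 0.11727478438940293 ctr [ 0.5911 -0.0792  0.1207] [ 0.5918 -0.08    0.1213] span [0.0376 0.0305 0.0233]
 grip [ 0.5917 -0.0717  0.1101]
t 0.255 123 ((520.42431640625, 360.9963684082031), (13.842828750610352, 16.132291793823242), 28.723234176635742) 0.28668690374706185 0.29182001761018783
t 0.205 491 ((518.3555908203125, 359.9653015136719), (71.21176147460938, 71.5416259765625), 72.44524383544922) 0.22292114854206846 0.23892621409401749
t 0.1 735 ((529.7103881835938, 365.4713134765625), (70.88715362548828, 83.70194244384766), 27.820505142211914) 0.13033879403831272 0.16967063136643024
s 0.255 184 ((522.8011474609375, 361.0892639160156), (15.501287460327148, 19.125558853149414), 25.146499633789062) 0.27447301098551247 0.29075730071244466
s 0.205 453 ((519.5928955078125, 359.8234558105469), (72.90737915039062, 70.82723999023438), 71.67050170898438) 0.2230292499055609 0.23941554321196024
s 0.1 1002 ((531.4434814453125, 367.35943603515625), (73.78944396972656, 88.24785614013672), 27.96955108642578) 0.1426367411940091 0.1698493426806058
```

```bash
python3 - <<'E'
from h import *
s=np.load("side0.npz");t=np.load("top0.npz")
# height-coloured pictures of the carrier in both views
out=np.zeros((600,800,3),np.uint8)
for d,(r0,r1,c0,c1),y0,sc in ((t,(232,292,190,262),0,5),(s,(145,215,245,310),310,4)):
    P=cloud(d); z=np.clip((P[...,2]-.05)/.25,0,1)
    cm=cv2.applyColorMap((z*255).astype(np.uint8),cv2.COLORMAP_JET)
    a=cv2.resize(cm[r0:r1,c0:c1],None,fx=sc,fy=sc,interpolation=cv2.INTER_NEAREST)
    b=cv2.resize(d["frame"][r0:r1,c0:c1,::-1],None,fx=sc,fy=sc,interpolation=cv2.INTER_CUBIC)
    out[y0:y0+a.shape[0],:a.shape[1]]=a; out[y0:y0+a.shape[0],400:400+a.shape[1]]=b
cv2.imwrite("pics/c3.png",out)
E
```

```text
(no output)
```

View pics/c3.png

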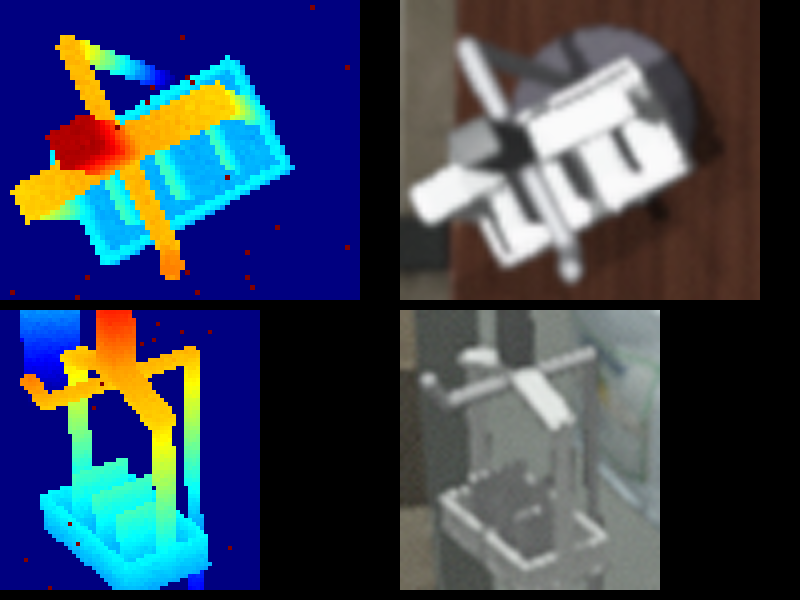

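The height maps show the carrier's stem (red) at top-view pixel ~(206,260). The rod runs from its post, up-left, to the free end, down-right, so the carrier yaw is about 28°. Next come the pixels around the pointers, then the route to the knob.

```bash
python3 - <<'E'
from h import *
np.set_printoptions(precision=4,suppress=True,linewidth=200)
s=np.load("side0.npz");t=np.load("top0.npz")
P=cloud(t)
print(t["frame"].max(-1)[242:262,345:368]); print((P[...,2][242:262,345:368]*1000).astype(int))
Ps=cloud(s)
print(s["frame"].max(-1)[308:352,298:320]); print((Ps[...,2][308:352:2,298:320]*1000).astype(int))
# shelf obstacles near the carrier
m=(P[...,2]>.05)&(P[...,1]>.40)&(P[...,2]<.8); q=P[m]; print('shelf',q.min(0),q.max(0), np.percentile(q,2,axis=0))
m=(Ps[...,2]>.05)&(Ps[...,1]>.38)&(Ps[...,2]<.8)&(Ps[...,0]<.9); q=Ps[m]; print('shelf',q.min(0), np.percentile(q,2,axis=0))
E
```

```text
[[250 250 250 249 249 249 250 250 250 248 241 231 229 242 249 250 250 250 250 245 216 208 213]
 [245 246 246 246 246 246 247 247 248 247 246 243 243 247 250 250 250 250 250 246 234 234 235]
 [217 227 224 214 209 210 216 221 227 230 234 236 238 242 245 246 246 247 247 247 246 248 247]
 [216 232 227 187 151 141 149 160 171 190 214 219 202 197 202 205 211 220 232 241 249 250 250]
 [238 244 239 215 153 122 125 132 148 189 232 231 193 170 169 171 184 214 237 245 250 250 250]
 [238 240 235 213 156 129 127 132 147 195 239 242 230 223 221 224 230 239 246 248 249 250 250]
 [243 243 237 217 159 136 131 132 144 189 234 237 233 230 228 232 236 242 244 244 245 249 250]
 [248 248 246 231 180 145 132 133 149 194 237 240 236 234 233 238 240 242 243 244 244 247 248]
 [247 247 244 235 202 144 118 129 159 208 241 244 243 244 245 246 247 247 247 247 247 247 247]
 [223 222 213 202 178 134 120 137 170 206 229 232 239 245 246 246 245 245 245 245 244 245 246]
 [147 150 148 153 153 151 157 176 195 199 198 198 229 237 233 229 226 227 223 217 216 223 229]
 [ 90  96 102 114 121 127 137 149 163 153 144 176 236 2
[... 8602 characters left out ...]
 12  12  14  14  12]
 [  1   0   0  17  20  19  24  25  24  23  12  32  32  31  30  31  14  11  12  15  12  14]
 [  1   0   0   0   1   0  20  19  18  19  10  31  32  30  31  31  14  12  13  13  14  13]
 [  0   0  -1   1   0   1  14  14  14  14  10  29  32  30  31  31  13  12  11  12  12  13]
 [  1   0   0   1  -1   1   1   0   0   0  11  25  30  31  31  32  11  12  11  13  12  11]
 [  1   3   1   0   0   2   0   2  -1   0  10  24  31  32  31  31  12  13  12  11  12  14]
 [702   1   0   1   1   2   1   2   1   1  12  16  29  31  30  30  32  13  11  10  12  13]]
shelf [0.4751 0.4    0.05  ] [0.9018 0.8385 0.4289] [0.4871 0.4068 0.0578]
shelf [-0.4024  0.38    0.05  ] [-0.3314  0.3916  0.0552]
```

```bash
cat >> h.py <<'E'
from scipy.spatial.transform import Rotation as Rn
YAW=np.radians(-4.5)
def Rz(a): return Rn.from_euler('z',a).as_matrix()
T=Rz(YAW)                                   # traverse axes
AX=T@np.array([0,-np.sin(.6109),np.cos(.6109)])
RK=np.column_stack([T[:,0],np.cross(-AX,T[:,0]),-AX])   # tool at the knob
def plan(p1,R1=None,p0=None,R0=None):
    "turn (total, units of 8 deg, tool axes) then shift (total, units of 50 mm, axes after the turn)"
    o=env.observe(); p0=o["position"] if p0 is None else p0; R0=o["tool_rot"] if R0 is None else R0
    R1=R0 if R1 is None else R1
    w=np.degrees(Rn.from_matrix(R0.T@R1).as_rotvec())/8
    dp=np.asarray(p1)-p0
    print("t %.1f shift-before-turn"%o["time_s"],(R0.T@dp/.05).round(2),"turn",w.round(3),"shift-after-turn",(R1.T@dp/.05).round(2))
E
python3 - <<'E'
from h import *
g=np.array([.591,-.0715,.1115])
pre=g+.1*AX
A=np.array([.55,-.2,.30])
plan(A); plan(pre,RK,p0=A); print(pre,RK)
E
```

```text
t 0.1 shift-before-turn [ 8.55 -3.   -1.04] turn [0. 0. 0.] shift-after-turn [ 8.55 -3.   -1.04]
t 0.1 shift-before-turn [ 1.23 -1.02  2.13] turn [4.28  1.053 3.338] shift-after-turn [0.62 0.01 2.59]
[ 0.58649955 -0.12868367  0.19341321] [[ 0.99691733 -0.06426836  0.04500452]
 [-0.0784591  -0.81660699  0.57183668]
 [-0.         -0.57360491 -0.81913211]]
```

Emit:
move_arm(motion=[[[0.71,-0.25,-0.09],[0,0,0]],[[0.71,-0.25,-0.09],[0,0,0]],[[0.71,-0.25,-0.09],[0,0,0]],[[0.71,-0.25,-0.09],[0,0,0]],[[0.71,-0.25,-0.09],[0,0,0]],[[0.71,-0.25,-0.09],[0,0,0]],[[0.71,-0.25,-0.09],[0,0,0]],[[0.71,-0.25,-0.09],[0,0,0]],[[0.71,-0.25,-0.09],[0,0,0]],[[0.71,-0.25,-0.09],[0,0,0]],[[0.71,-0.25,-0.09],[0,0,0]],[[0.71,-0.25,-0.09],[0,0,0]],[[0,0,0],[0.71,0.18,0.56]],[[0,0,0],[0.71,0.18,0.56]],[[0,0,0],[0.71,0.18,0.56]],[[0,0,0],[0.71,0.18,0.56]],[[0,0,0],[0.71,0.18,0.56]],[[0,0,0],[0.71,0.18,0.56]]], claw=0, force=60)

```text
time_s: 1.9
position: [0.5488, -0.2012, 0.3021]
tool_rot: [[0.996, -0.069, 0.051], [-0.086, -0.816, 0.572], [0.002, -0.575, -0.818]]
ft_force: [0.1, 0.2, 0.1]
grip_width: 0.0852
gripper_force: 0.0
```

```bash
python3 - <<'E'
from h import *
np.set_printoptions(precision=3,suppress=True)
o=env.observe(); print(o["q"],o["position"],o["tool_rot"])
g=np.array([.591,-.0715,.1115])
plan(g+.06*AX,RK)
E
```

```text
[-42.94   30.254  58.464  29.239 111.776  57.995] [ 0.549 -0.201  0.302] [[ 0.996 -0.069  0.051]
 [-0.086 -0.816  0.572]
 [ 0.002 -0.575 -0.818]]
t 1.9 shift-before-turn [0.62 0.02 3.45] turn [-0.009 -0.041 -0.033] shift-after-turn [0.64 0.01 3.44]
```

Emit:
move_arm(motion=[[[0.09,0,0.49],[-0.01,-0.04,-0.03]],[[0.09,0,0.49],[0,0,0]],[[0.09,0,0.49],[0,0,0]],[[0.09,0,0.49],[0,0,0]],[[0.09,0,0.49],[0,0,0]],[[0.09,0,0.49],[0,0,0]],[[0.09,0,0.49],[0,0,0]],[[0,0,0.3],[0,0,0]],[[0,0,0.3],[0,0,0]],[[0,0,0.3],[0,0,0]],[[0,0,0.28],[0,0,0]],[[0,0,0],[0,0,0]]])

```text
time_s: 3.1
position: [0.5897, -0.0713, 0.1115]
tool_rot: [[0.997, -0.063, 0.041], [-0.075, -0.818, 0.57], [-0.002, -0.571, -0.821]]
ft_force: [0.7, -0.1, 0.2]
grip_width: 0.0854
gripper_force: 0.0
```

```bash
python3 - <<'E'
from h import *
np.set_printoptions(precision=4,suppress=True)
g=np.array([.591,-.0715,.1115]); plan(g,RK); o=env.observe(); print(o["ft_force"],o["q"])
s=grab("side","side1.npz"); t=grab("top","top1.npz")
im=np.zeros((600,800,3),np.uint8)
a=cv2.resize(s["frame"][200:430,260:420],None,fx=2.5,fy=2.5); im[:575,:400]=a
b=cv2.resize(t["frame"][180:290,300:480],None,fx=2.2,fy=2.2); im[:b.shape[0],404:404+b.shape[1]]=b[:,:396]
cv2.imwrite("pics/k1.png",im[...,::-1])
E
```

```text
t 3.1 shift-before-turn [ 0.03  0.   -0.  ] turn [0.021 0.028 0.013] shift-after-turn [ 0.03  0.   -0.  ]
[ 0.6657 -0.12    0.2356] [-30.7544  38.1833  77.1926  30.9491  83.0875  54.6567]
```

View pics/k1.png

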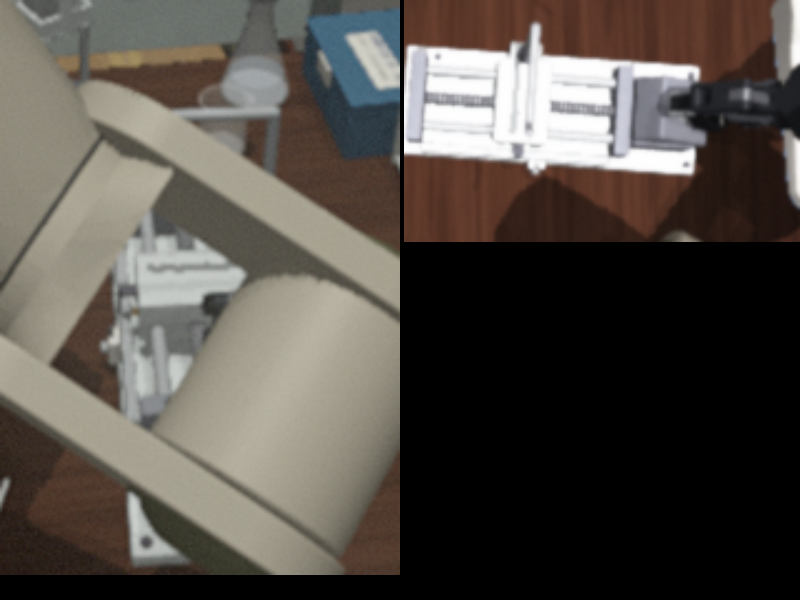

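The top view shows the fingers around the knob. Both pointers stay visible in both views, so I'll grip and turn.

Emit:
move_arm(motion=[[[0.03,0,0],[0.02,0.03,0]],[[0,0,0],[0,0,0]],[[0,0,0],[0,0,0]],[[0,0,0],[0,0,0]],[[0,0,0],[0,0,0]],[[0,0,0],[0,0,0]],[[0,0,0],[0,0,0]],[[0,0,0],[0,0,0]]], claw=1, force=70)

```text
time_s: 4.0
position: [0.5921, -0.0752, 0.113]
tool_rot: [[0.997, -0.062, 0.05], [-0.08, -0.82, 0.566], [0.006, -0.568, -0.823]]
ft_force: [-2.4, -12.2, 1.0]
grip_width: 0.038
gripper_force: 69.5
```

Emit:
move_arm(motion=[[[0,0,0],[0,0,-0.9]],[[0,0,0],[0,0,-0.9]],[[0,0,0],[0,0,-0.9]],[[0,0,0],[0,0,-0.9]],[[0,0,0],[0,0,-0.9]],[[0,0,0],[0,0,-0.9]],[[0,0,0],[0,0,-0.9]],[[0,0,0],[0,0,-0.9]],[[0,0,0],[0,0,-0.9]],[[0,0,0],[0,0,-0.9]],[[0,0,0],[0,0,0]]])

```text
time_s: 5.1
position: [0.5918, -0.0749, 0.1132]
tool_rot: [[0.364, 0.93, 0.05], [0.756, -0.326, 0.567], [0.543, -0.169, -0.822]]
ft_force: [-4.6, -12.1, 1.6]
grip_width: 0.0378
gripper_force: 69.8
```

```bash
cat >> h.py <<'E'
def crops(s,t,name):
    im=np.zeros((600,800,3),np.uint8)
    a=cv2.resize(s["frame"][285:355,295:350],None,fx=7,fy=7,interpolation=cv2.INTER_CUBIC); im[:490,:385]=a
    b=cv2.resize(t["frame"][225:265,335:375],None,fx=10,fy=10,interpolation=cv2.INTER_CUBIC); im[:400,390:790]=b
    cv2.imwrite(name,im[...,::-1])
E
python3 - <<'E'
from h import *
np.set_printoptions(precision=4,suppress=True,linewidth=200)
o=env.observe(); print(o["ft_force"],o["wrist_torque"],o["q"],o["grip_width"],o["gripper_force"])
s=grab("side","side2.npz"); t=grab("top","top2.npz")
print(t["frame"].max(-1)[244:258,345:368]); crops(s,t,"pics/k2.png")
E
```

```text
[ -4.6207 -12.0583   1.6169] [-1.5213  0.6328  0.3439] [-30.9888  38.1157  76.8993  31.0182  83.0012 -17.587 ] 0.03784145104089832 69.77812122087926
[[246 229 226 229 230 232 236 242 243 243 245 249 251 251 252 252 252 252 251 252 252 253 253]
 [253 246 216 194 195 200 220 236 234 207 200 214 220 219 223 230 235 232 231 231 234 237 242]
 [253 251 244 238 239 241 244 248 244 194 154 156 155 158 167 204 232 214 197 196 200 206 218]
 [249 250 246 245 248 248 248 249 248 210 153 144 144 148 166 218 245 243 240 239 240 243 242]
 [250 251 250 249 250 250 248 248 247 229 166 148 148 150 164 203 239 245 246 246 248 252 252]
 [253 253 253 253 253 252 252 251 248 237 174 147 147 150 163 202 237 243 243 245 248 251 252]
 [252 253 252 252 252 252 251 250 247 237 180 139 141 159 198 235 249 250 249 250 251 252 253]
 [236 237 233 233 233 234 234 233 232 227 189 143 150 192 234 247 251 251 250 250 251 252 252]
 [167 170 169 177 185 198 208 218 226 218 196 168 207 229 236 239 239 239 237 233 233 237 242]
 [106 112 117 130 140 152 168 179 185 172 158 187 243 249 245 243 245 247 243 221 211 221 223]
 [ 89  94  93  97  99 102 109 114 115 107 109 192 250 252 241 238 249 252 249 208 172 178 172]
 [ 91  93  92  91  89  87  87  88  87  84  98 186 247 249 231 218 243 251 245 177 119 117 109]
 [ 93  96  97  95  93  89  89  87  85  86  93 143 208 226 214 196 205 219 205 138 102  99  92]
 [ 92  95  97  96  95  94  94  91  88  86  86  96 128 176 211 200 157 132 123 106 103 102  94]]
```

Emit:
move_arm(motion=[[[0,0,0],[0,0,-0.97]],[[0,0,0],[0,0,-0.97]],[[0,0,0],[0,0,-0.97]],[[0,0,0],[0,0,-0.97]],[[0,0,0],[0,0,-0.97]],[[0,0,0],[0,0,-0.97]],[[0,0,0],[0,0,-0.97]],[[0,0,0],[0,0,-0.97]],[[0,0,0],[0,0,0]],[[0,0,0],[0,0,0]]])

```text
time_s: 6.2
position: [0.5916, -0.0749, 0.1131]
tool_rot: [[-0.649, 0.759, 0.049], [0.644, 0.514, 0.567], [0.405, 0.399, -0.822]]
ft_force: [-6.5, -11.9, 2.1]
grip_width: 0.0376
gripper_force: 69.9
```

```bash
python3 - <<'E'
from h import *
np.set_printoptions(precision=4,suppress=True,linewidth=200)
o=env.observe(); print(o["ft_force"],o["wrist_torque"],o["q"],o["grip_width"],o["gripper_force"])
s=grab("side","side3.npz"); t=grab("top","top3.npz")
print(t["frame"].max(-1)[244:258,345:372]); crops(s,t,"pics/k3.png")
P=cloud(t); print((P[...,2][244:258,352:372]*1000).astype(int))
E
```

```text
[ -6.5327 -11.8509   2.1314] [-1.4644  0.8056  0.5274] [-30.9962  38.1134  76.9195  30.9941  83.0199 -79.4795] 0.037648497283250794 69.94437765330076
[[254 254 254 254 253 246 213 191 230 241 246 249 251 251 252 252 252 252 252 252 253 253 253 253 252 251 251]
 [254 254 254 254 254 253 245 216 199 205 216 228 233 235 235 229 228 229 229 230 234 239 243 245 245 246 249]
 [253 253 253 253 253 253 252 245 235 234 235 236 239 244 237 191 163 162 161 162 176 210 235 231 211 206 217]
 [251 251 248 247 250 251 250 249 250 250 250 250 250 251 245 190 148 148 144 144 163 214 246 243 211 189 194]
 [251 251 246 244 247 249 249 249 251 251 251 249 249 248 239 192 146 148 147 150 172 226 249 250 242 237 239]
 [253 253 250 248 250 252 252 252 252 252 252 251 250 249 242 220 159 148 150 152 173 221 247 248 243 240 242]
 [253 252 249 248 249 251 252 252 252 252 252 252 252 252 249 239 192 160 153 161 188 229 248 249 246 245 247]
 [238 236 228 226 227 233 234 236 240 243 245 246 249 251 249 243 223 173 147 172 212 241 250 251 250 251 252]
 [167 170 165 173 182 196 209 221 229 227 222 221 242 247 240 
[... 1347 characters left out ...]
   33   29   30   32   27   34   30   61   57   27   34   30   31   29   30 1101]
 [  10   15   12   10    9   35   35 1101   31   28   20   45   26   30   30   34   29   34   28   26]
 [   2    2    0    0   22   33   27   32   33   29   34   30   10   11   12   11   12   13   13   13]
 [   0    1    5    2   20   31   32   34   38   30   32   28    0   -3    0    0    0    0    1   10]
 [   4    0   -1    3   27   31   32   34   40   28   34   30    0    0   -2    1    0    0    3    0]
 [   0    1   -5   -2    2   -2   20   23   27   15   26    0    0    2    1   -2   -2    0    3    2]
 [   0   -1    0    1   -1    5   27   23   22   20    0    1    0   -1   -1    1    0    0    0    0]]
```

View pics/k3.png

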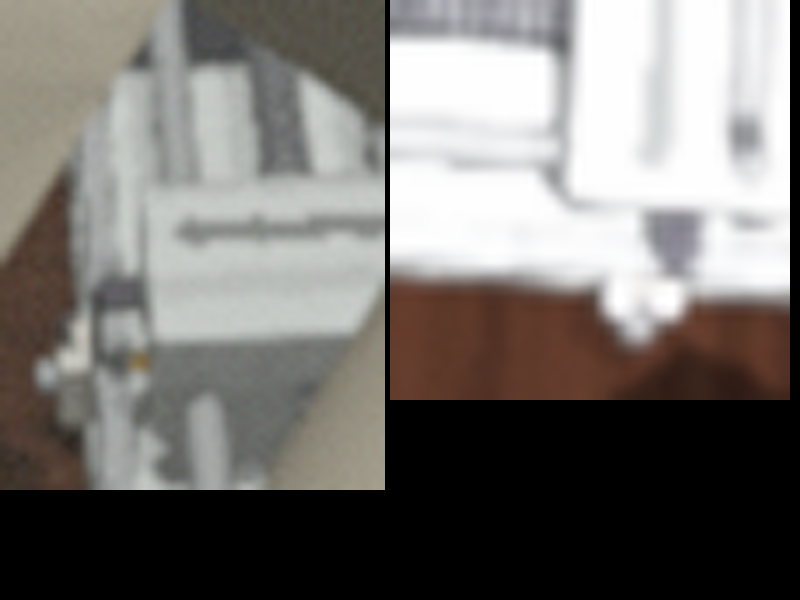

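The crop shows the carriage pointer at top-view pixel (363.1,251.5), now past the clip's pointer at (359.8,254.8). The brass pin is on the knob side of the blade. Next I'll compute the overshoot.

```bash
cat >> h.py <<'E'
def ty(p): return float(np.asarray(p)@T[:,1])
def cen(g,r,c0,c1,base):
    w=np.clip(base-g[r,c0:c1+1].astype(float),0,None); return (w*np.arange(c0,c1+1)).sum()/w.sum()
E
python3 - <<'E'
from h import *
for n,(a,b) in (("top0",(348,354)),("top2",(353,358)),("top3",(360,366))):
    t=np.load(n+".npz"); g=t["frame"].max(-1)
    for r,z in ((247,.058),(248,.058),(250,.054),(251,.047),(252,.038)):
        c=cen(g,r,a-2 if z==.058 else a,b+2 if z==.058 else b,238 if r!=252 else 232); print(n,r,round(c,2),round(1000*ty(onz(t,c,r,z)),2))
    for r in (254,255):
        c=cen(g,r,358,361,g[r,362]); 
        row=g[r].astype(float); th=170
        L=np.interp(th,row[355:358],[355,356,357]); R=np.interp(-th,-row[363:366],[363,364,365])
        print(' clip',r,round(c,2),round(1000*ty(onz(t,c,r,.040)),2),'edges mid',L,R,round(1000*ty(onz(t,(L+R)/2,r,.032)),2))
# side view, 3D from depth: dark blade & clip pointer
E
```

```text
top0 247 351.1 146.81
top0 248 351.24 146.37
top0 250 351.39 145.58
top0 251 351.0 145.95
top0 252 350.44 146.63
 clip 254 359.72 126.22 edges mid 355.97402597402595 364.47058823529414 124.61
 clip 255 359.73 126.04 edges mid 356.07042253521126 363.83116883116884 125.06
top2 247 356.89 134.41
top2 248 357.17 133.65
top2 250 356.58 134.41
top2 251 356.31 134.47
top2 252 355.66 135.24
 clip 254 359.71 126.23 edges mid 355.73493975903614 365.0 124.29
 clip 255 359.75 126.01 edges mid 355.8181818181818 364.12068965517244 125.02
top3 247 362.81 121.72
top3 248 362.68 121.86
top3 250 363.1 120.41
top3 251 363.09 119.8
top3 252 363.24 118.69
 clip 254 359.77 126.11 edges mid 355.71084337349396 365.0 124.32
 clip 255 359.76 125.97 edges mid 355.81609195402297 364.12068965517244 125.02
```

Emit:
move_arm(motion=[[[0,0,0],[0,0,-0.5]],[[0,0,0],[0,0,0]],[[0,0,0],[0,0,0]],[[0,0,0],[0,0,0.75]],[[0,0,0],[0,0,0.75]],[[0,0,0],[0,0,0.75]],[[0,0,0],[0,0,0.75]],[[0,0,0],[0,0,0.75]],[[0,0,0],[0,0,0.75]],[[0,0,0],[0,0,0.75]],[[0,0,0],[0,0,0.75]],[[0,0,0],[0,0,0]],[[0,0,0],[0,0,0]]])

```text
time_s: 7.6
position: [0.5917, -0.0749, 0.1132]
tool_rot: [[0.061, 0.997, 0.049], [0.82, -0.078, 0.567], [0.569, 0.006, -0.822]]
ft_force: [-4.4, -10.8, 2.2]
grip_width: 0.0376
gripper_force: 69.9
```

```bash
cat > meas.py <<'E'
from h import *
import sys
np.set_printoptions(precision=2,suppress=True,linewidth=200)
o=env.observe(); print("t",o["time_s"],"q6",o["q"][5],o["ft_force"],o["grip_width"],o["position"])
N=6; fr=[grab("top") for _ in range(N)]; t=dict(fr[0]); g=np.mean([f["frame"].max(-1).astype(float) for f in fr],0)
s=grab("side",sys.argv[1]+"_s.npz"); np.savez(sys.argv[1]+"_t.npz",g=g,**t)
z=np.median([f["depth"] for f in fr],0); t["depth"]=z
print(g[244:257,352:370].round(0).astype(int)); print((cloud(t)[...,2][244:257,354:370]*1000).astype(int))
E
python3 meas.py m1
```

```text
t 7.6 q6 -35.45457332848612 [ -4.39 -10.81   2.24] 0.03760178346125215 [ 0.59 -0.07  0.11]
[[230 238 242 246 250 251 251 251 252 252 252 252 252 252 252 252 250 250]
 [199 200 208 224 239 237 226 220 221 226 228 229 231 236 240 239 240 244]
 [238 234 234 239 247 240 187 145 136 148 160 165 182 218 232 219 204 205]
 [247 249 250 251 251 246 190 126 108 131 144 154 192 240 248 243 229 201]
 [248 250 251 251 249 243 205 138 114 136 147 158 200 244 251 251 247 241]
 [252 252 252 252 250 248 230 162 128 142 150 162 204 242 248 248 247 245]
 [251 252 252 252 252 251 242 199 159 150 153 173 218 247 249 249 249 249]
 [235 239 243 244 245 247 246 233 203 152 150 181 225 247 250 250 251 251]
 [220 228 227 221 218 239 242 233 212 174 174 188 203 228 236 241 243 245]
 [179 185 173 162 196 246 249 243 239 239 242 238 215 209 220 223 224 226]
 [116 115 106 110 193 250 251 239 235 248 252 249 208 173 178 171 166 165]
 [ 94  89  84  98 185 247 249 229 213 242 250 245 177 120 117 110 102 100]
 [ 95  88  85  93 143 208 225 213 195 205 219 204 137 101  98  92  84  82]]
[[67 68 67 67 68 68 68 67 68 68 67 68 67 68 68 68]
 [48 49 52 55 55 58 60 61 63 63 66 66 68 67 67 68]
 [12 12 12 13 11 33 57 60 58 58 57 11 13 12 42 51]
 [13 12 13 12 12 36 57 59 60 57 56 14 11 12 12 13]
 [30 30 31 29 29 29 56 59 57 58 59 12 13 13 11 12]
 [30 30 29 30 31 31 59 56 58 58 58 31 31 30 31 30]
 [30 30 30 30 30 31 59 59 58 60 57 29 31 30 30 29]
 [31 29 29 29 30 30 30 48 58 30 32 31 31 30 30 31]
 [12 12 11 33 33 31 31 40 43 23 28 28 29 28 31 30]
 [ 1  0 18 31 31 31 33 34 33 31 10 10 11 12 12 12]
 [ 0  1 24 32 31 31 41 32 31 33  1  0  1  1  0  0]
 [ 0  1 27 33 32 32 42 33 32 31  0  0  0  0  0  0]
 [ 0 -1  1  3 21 23 23 21 22  1  1  0 -1  0  0  0]]
```

```bash
cat > fit.py <<'E'
from h import *
import sys
def load(n):
    d=dict(np.load(n+".npz")); d["g"]=d["g"] if "g" in d else d["frame"].max(-1).astype(float); return d
B0=load("top0")["g"]; B3=load("top3")["g"]
clip=126.05
def run(n,bg,c0,c1):
    t=load(n); out=[]
    for r,z in ((247,.058),(248,.058),(249,.058),(250,.056),(251,.050),(252,.042)):
        k=np.median(t["g"][249:252,372:380])/np.median(bg[249:252,372:380])
        b=bg[r,c0:c1+1]*k; a=np.clip((b-t["g"][r,c0:c1+1])/(b-85),0,1); a[a<.06]=0
        c=(a*np.arange(c0,c1+1)).sum()/a.sum(); out.append((r,round(c,2),round(a.sum(),1),round(1000*ty(onz(t,c,r,z))-clip,2)))
    print(n,*out,sep="\n  ")
if __name__=="__main__":
    run("top0",B3,346,356); run("top2",B3,352,359); run("top2",B0,356,361); run("top3",B0,358,368); run("m1_t",B0,357,367)
E
python3 fit.py
```

```text
top0
  (247, np.float64(351.13), np.float64(3.7), 20.69)
  (248, np.float64(351.25), np.float64(3.6), 20.3)
  (249, np.float64(351.42), np.float64(3.3), 19.77)
  (250, np.float64(351.42), np.float64(3.1), 19.54)
  (251, np.float64(351.14), np.float64(3.0), 19.73)
  (252, np.float64(350.72), np.float64(2.2), 20.13)
top2
  (247, np.float64(356.71), np.float64(3.2), 8.74)
  (248, np.float64(356.84), np.float64(3.0), 8.31)
  (249, np.float64(356.92), np.float64(2.9), 8.0)
  (250, np.float64(356.77), np.float64(2.7), 8.07)
  (251, np.float64(356.48), np.float64(2.2), 8.2)
  (252, np.float64(356.13), np.float64(1.0), 8.38)
top2
  (247, np.float64(357.48), np.float64(2.4), 7.09)
  (248, np.float64(357.67), np.float64(2.5), 6.54)
  (249, np.float64(357.8), np.float64(2.7), 6.11)
  (250, np.float64(357.4), np.float64(2.4), 6.72)
  (251, np.float64(357.11), np.float64(1.8), 6.85)
  (252, np.float64(356.69), np.float64(0.6), 7.17)
top3
  (247, np.float64(363.19), np.float64(3.8), -5.15)
  (248, np.float64(362.99), np.float64(3.6), -4.84)
  (249, np.float64(363.07), np.float64(3.3), -5.16)
  (250, np.float64(363.08), np.float64(2.8), -5.47)
  (251, np.float64(363.06), np.float64(2.2), -5.99)
  (252, np.float64(363.12), np.float64(1.5), -6.81)
m1_t
  (247, np.float64(361.29), np.float64(4.5), -1.07)
  (248, np.float64(361.06), np.float64(4.0), -0.72)
  (249, np.float64(361.35), np.float64(3.6), -1.47)
  (250, np.float64(361.36), np.float64(3.0), -1.77)
  (251, np.float64(361.54), np.float64(2.4), -2.7)
  (252, np.float64(361.79), np.float64(1.5), -3.92)
```

```bash
python3 - <<'E'
from h import *
np.set_printoptions(linewidth=220)
for n,a in (("m1_t",354),("top3",356),("top0",345)):
    f=np.load(n+".npz")["frame"].astype(int)
    print(n,a)
    for r in range(246,257): print(r,' '.join('%3d/%3d'%(f[r,c].mean(),f[r,c,2]-f[r,c,0]) for c in range(a,a+14)))
E
```

```text
m1_t 354
246 233/  2 238/  1 246/  1 239/  2 186/  1 140/ -9 131/ -8 145/  3 155/  6 160/  6 179/  5 217/  3 231/  2 217/  3
247 249/  1 250/  1 251/  0 245/  1 189/ -1 119/-15 103/ -9 126/  6 137/  9 147/  9 187/  6 239/  2 247/  1 242/  1
248 251/  0 250/  1 248/  1 242/  2 204/  4 136/ -3 113/  0 130/  8 140/ 10 149/ 10 195/  7 243/  1 251/  0 250/  1
249 251/  1 251/  2 249/  1 246/  3 228/  3 159/  3 123/  6 135/  9 142/ 10 154/ 10 198/  8 240/  2 247/  1 247/  1
250 251/  1 251/  1 251/  1 250/  2 241/  2 196/  5 154/  7 144/  9 145/  9 166/  9 212/  8 245/  3 248/  2 248/  2
251 241/  2 243/  3 244/  2 246/  2 245/  2 231/  2 200/  5 148/  7 144/  7 176/  7 220/  7 246/  2 249/  1 249/  1
252 226/  2 219/  3 217/  2 238/  0 241/ -1 233/  0 210/ -1 173/ -1 172/  2 186/  3 201/  4 226/  3 234/  2 239/  3
253 171/ -5 161/ -2 195/ -1 245/  0 248/ -1 241/ -3 237/ -4 237/ -2 241/  0 237/  1 214/  1 208/  1 219/  2 223/  2
254  93/-23 102/-11 191/ -3 249/  0 251/  0 237/ -3 233/ -3 247/ -1 252/  0 248/  0 205/ -3 169/ -7 174/ -7 168/ -6
255  60/-40  84/-23 181/ -5 246/  0 248/  0 228
[... 2054 characters left out ...]
/  2
251 221/  3 220/  2 211/  3 199/  4 176/  4 132/  3 117/  4 134/  4 167/  5 203/  5 227/  3 230/  3 237/  3 244/  1
252 146/ -1 149/ -1 146/ -2 152/  1 153/  0 150/  0 156/  1 175/  1 194/  2 197/  2 196/  4 197/  2 228/  0 236/  0
253  80/-16  86/-16  93/-15 107/-12 115/-10 122/ -9 133/ -8 145/ -6 159/ -6 150/ -4 142/ -2 175/  0 235/  0 241/  0
254  52/-33  55/-33  59/-34  65/-30  69/-29  72/-29  78/-27  83/-26  87/-22  79/-21  89/-10 170/ -2 241/  0 244/  0
255  49/-37  50/-39  50/-42  52/-40  53/-43  55/-42  57/-44  56/-43  54/-39  52/-35  73/-21 161/ -6 235/  0 239/  0
256  50/-41  51/-41  51/-42  53/-45  56/-46  56/-46  58/-47  55/-46  51/-42  52/-39  64/-29 118/-11 184/ -1 203/  1
```

Emit:
move_arm(motion=[[[0,0,0],[0,0,0.6]],[[0,0,0],[0,0,0.6]],[[0,0,0],[0,0,0]],[[0,0,0],[0,0,0]]])

```text
time_s: 8.35
position: [0.5918, -0.0748, 0.1132]
tool_rot: [[0.226, 0.973, 0.049], [0.796, -0.214, 0.567], [0.562, -0.089, -0.822]]
ft_force: [-4.6, -11.7, 2.4]
grip_width: 0.038
gripper_force: 69.9
```

```bash
sed -i '/^print(g\[244/d' meas.py; cat >> meas.py <<'E'
f=np.mean([x["frame"].astype(float) for x in fr],0); np.save(sys.argv[1]+"_f.npy",f)
for r in range(246,257): print(r,' '.join('%3d/%3d'%(f[r,c].mean(),10*(f[r,c,2]-f[r,c,0])) for c in range(354,369)))
print((cloud(t)[...,2][246:257,354:369]*1000).astype(int))
a=cv2.resize(f[240:262,348:372],None,fx=25,fy=25,interpolation=cv2.INTER_CUBIC)[:600]
sf=np.mean([grab("side")["frame"].astype(float) for _ in range(5)],0); np.save(sys.argv[1]+"_sf.npy",sf)
E
python3 meas.py m2
```

```text
t 8.35 q6 -25.858313523385927 [ -4.56 -11.68   2.44] 0.0380174213282784 [ 0.59 -0.07  0.11]
246 238/ 10 246/ 10 241/ 10 190/  0 139/-90 128/-71 143/ 30 152/ 55 159/ 61 177/ 55 208/ 36 226/ 20 213/ 25 200/ 23 203/ 25
247 251/  0 251/  3 246/ 10 191/ -5 118/-138 101/-95 125/ 53 136/ 95 145/100 173/ 71 224/ 33 243/ 16 241/ 11 233/ 16 225/ 20
248 251/  0 250/ 10 243/ 15 203/ 26 134/-31 104/-11 128/ 76 139/101 147/106 175/ 80 225/ 31 244/ 16 249/ 10 248/ 10 246/ 10
249 251/ 10 250/ 10 246/ 20 228/ 33 158/ 46 116/ 50 132/ 83 141/ 98 151/101 188/ 81 233/ 31 243/ 21 247/ 20 247/ 10 248/ 11
250 251/ 10 251/ 10 249/ 20 238/ 28 193/ 55 156/ 58 141/ 83 145/ 91 165/ 88 213/ 68 245/ 20 249/ 20 248/ 15 248/ 10 249/ 11
251 241/ 23 242/ 20 241/ 23 237/ 21 231/ 18 211/ 35 150/ 55 144/ 70 178/ 65 223/ 48 247/ 20 250/ 20 249/ 10 250/ 20 250/ 11
252 225/ 20 219/ 28 214/ 20 235/ -3 238/-10 225/-13 178/-23 173/ 18 192/ 25 211/ 31 227/ 21 231/ 21 235/ 21 239/ 21 242/ 28
253 170/-46 161/-16 194/-10 245/ -8 248/-20 240/-36 234/-30 239/ -3 243/  8 239/  8 219/ 13 210/ 15 220/ 15 221/ 20 222/ 30
254  93/-230 10
[... 202 characters left out ...]
125 102/-288 100/-296  94/-271  88/-223
256  59/-446  73/-333 134/-131 206/-20 224/  1 211/ 20 193/ 25 203/  1 216/-25 198/-76 120/-268  73/-491  70/-505  64/-471  58/-426
[[13 11 11 13 12 36 59 59 59 59 11 12 11 41 49]
 [10 13 12 12 34 57 58 57 58 58 12 14 12 12 12]
 [31 29 30 31 28 57 60 57 58 58 12 12 13 14 12]
 [30 28 31 29 30 57 58 56 57 59 30 31 28 30 30]
 [30 31 30 29 31 58 59 56 58 57 29 31 29 30 29]
 [30 30 29 32 31 32 44 59 30 31 31 29 30 31 28]
 [12 13 13 31 32 32 37 40 21 22 25 28 30 28 29]
 [ 1  0 19 31 32 32 32 31 33 33 10 11 11 13 11]
 [ 1 -1 23 31 33 31 42 33 31 32 -1  1  0  0  2]
 [ 0  1 24 30 33 32 40 32 32 33  0  0  0  1  0]
 [ 0  0  0  1 21 23 25 21 24  0  1  0  1  0  1]]
```

```bash
python3 - <<'E'
from h import *
f=np.load("m2_f.npy"); sf=np.load("m2_sf.npy")
im=np.zeros((600,800,3),np.uint8)
a=cv2.resize(f[242:260,350:370],None,fx=20,fy=20,interpolation=cv2.INTER_NEAREST); im[:360,:400]=np.clip(a,0,255)
b=cv2.resize(sf[312:348,297:322],None,fx=16,fy=16,interpolation=cv2.INTER_NEAREST); im[:576,400:800]=np.clip(b,0,255)
cv2.imwrite("pics/m2.png",im[...,::-1])
s=np.load("m2_s.npz"); t=np.load("m2_t.npz")
# where should bits of the clip / blade project in the side view
P0=onz(t,359.9,254.7,.041); print("clip tip side px",proj(s,P0),P0)
for z in (.058,.045,.033):
    p=onz(t,360.9,251,.047); p=p.copy(); p[2]=z; print("blade side",z,proj(s,p))
print((cloud(s)[...,2][316:346,300:318]*1000).astype(int))
E
```

```text
clip tip side px (np.float64(302.9059292006507), np.float64(331.0574464679458)) [0.54237239 0.0834879  0.041     ]
blade side 0.058 (np.float64(307.41638603927646), np.float64(324.6239293776792))
blade side 0.045 (np.float64(307.429149653996), np.float64(329.8099630297429))
blade side 0.033 (np.float64(307.4407274336568), np.float64(334.5141754535994))
[[  0   0   1   2   0   1  12  29  30  29  30  30  11  13  13  66  68  70]
 [  0   0   1   2   0   0  14  27  28  31  31  30 702  11  12  65  68  67]
 [  2   1   0   2   0   1  12  27  33  31  31  31  13  12  15  63  69  70]
 [  1   2   0   2   0   2  12  28  32  30  31  28  12  11  12  59  69  68]
 [  3   1   2   1   0   0  12  26  29  29  31  30  14  13  11  58  68  68]
 [  0   1   0   2   1   1   9  29  29  30  31  30  58  59  57  59  68  69]
 [  0   2   2   1   1   2  12  24  32  57  61  59  59  59  59  60  66  66]
 [  2   0   0   0   1   1  11  23  59  58  59  56  58  59  58  56  68  68]
 [  0   0   0   0  -1   0 702  14  56  58  59  58  59  58  57  57  67  67]
 [  0   1   0   1   1   1   9  14  56  58  59  58  58  56  58  58  67 
[... 805 characters left out ...]
 29  13  12  12  49  51]
 [  0  24  24  23  31  34  31  32  12  31  31  29  31  28  12  12  46  52]
 [  0  24  23  21  29  29  28  28  12  31  32  31  31  31  12  13  41  45]
 [  1  23  24  21  25  27  27  26  12  31  31  31  31  29  11  11  42  42]
 [  0  20  22  20  21  23 702  23  10  30  31  32  32  32  14  14  39  42]
 [  0   0   0   0  23  22  22  20  13  32  31  30  29  28  13  11  37  38]
 [  0   1   1   1  20  20  18  20  14  30  29  31  32  31  12  12  36  35]
 [  1   4   2   1  15  15  16  16  12  30  29  32  32  29  12  13  29  33]
 [  0   0   0   1  12  16  11  14  13  33  28  31  29  28  11  12  15  31]
 [  0   0   1   2   0   1   1   2   9  29  30  29  30  31  12  12  11  13]]
```

View pics/m2.png

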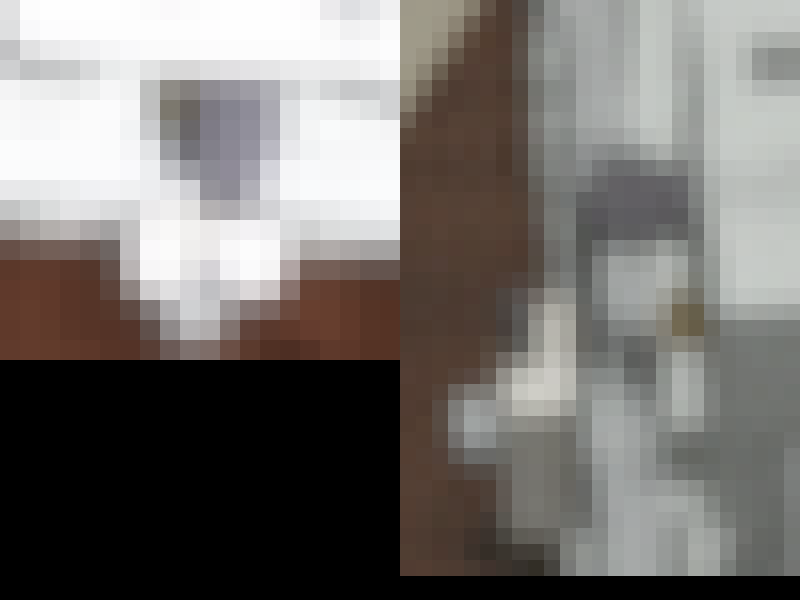

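The left panel (top view) shows the tapered blade's tip at about (360.9,251.5) above the clip pointer at about (359.9,255). The right panel (side view) shows the blade at cols 308–309 and the clip's pointer at cols 303–305. Side depth resolves the faces of both pointers toward the knob, and both pointers are 3 mm wide. I'll compare those two faces directly.

```bash
cat > dm.py <<'E'
from h import *
import sys
np.set_printoptions(precision=1,suppress=True,linewidth=200)
N=int(sys.argv[1]); fr=[grab("side") for _ in range(N)]; d=dict(fr[0])
D=np.array([f["depth"] for f in fr]); d["depth"]=np.median(D,0); P=cloud(d)
Y=1000*P@T[:,1]; X=1000*P@T[:,0]; Z=1000*P[...,2]
r=slice(323,340); c=slice(302,312)
print("std",np.nanmedian(D[:,320:340,303:312].std(0)))
print(Z[r,c]);print(Y[r,c]);print(X[r,c])
E
python3 dm.py 14
```

```text
std 0.0015843415
[[ 1.1  1.1  1.1  1.  11.7 22.9 58.9 58.5 58.9 59. ]
 [ 0.6  1.4  1.   0.6 11.7 12.8 58.4 57.7 58.7 58.8]
 [ 1.4  1.1  0.6  0.8 10.4 12.8 55.9 59.3 59.2 59.1]
 [ 0.8  0.7  0.9  1.1  7.8 13.8 52.1 56.1 57.3 56.1]
 [ 1.6  0.5  0.7  1.3  6.1 13.  50.5 50.  30.7 31.1]
 [ 1.1  0.1  1.1  1.1  1.6 12.6 48.5 47.2 30.8 30.5]
 [ 1.2  0.9  1.6  1.4  0.7 12.4 46.  45.8 30.4 30.5]
 [ 1.4  0.7 41.9 42.  33.1 33.3 43.5 42.5 31.  31.2]
 [ 1.6 32.  40.6 40.6 32.5 33.1 41.1 40.9 30.7 30.8]
 [-0.1 29.5 37.3 38.3 32.3 33.3 38.1 37.7 31.2 30.8]
 [ 1.4 27.4 35.3 35.2 33.6 33.  35.7 35.6 30.5 30.5]
 [ 1.6 24.6 33.2 33.3 32.8 33.4 28.6 30.7 30.6 30.5]
 [ 1.1 20.9 33.  32.9 33.1 33.4 25.8 30.8 30.9 31. ]
 [24.2 24.4 32.8 33.6 33.2 32.6 23.4 30.5 31.1 31.2]
 [24.  25.  32.2 32.4 32.2 31.6 13.1 31.1 31.1 31.4]
 [23.5 23.3 30.4 29.5 29.4 29.1 13.4 31.1 30.9 30.8]
 [22.1 21.8 27.2 27.1 27.  26.8 13.4 30.7 30.2 30.8]]
[[182.  182.  181.8 181.8 171.7 161.1 127.4 127.7 127.2 127. ]
 [180.1 179.1 179.4 179.6 169.2 168.1 125.6 126.1 125.1 124.8]
 [176.7 176.9 177.3 177.  168.  165.6 125.6 122.3 122.2
[... 1262 characters left out ...]
549.2]
 [534.2 536.  537.8 539.7 541.6 542.9 543.  544.7 547.3 549.1]
 [534.  535.9 536.1 537.9 540.  541.7 543.  544.8 547.1 548.9]
 [533.9 534.6 536.1 537.8 539.9 541.6 543.  544.7 547.  548.8]
 [533.9 534.6 536.1 537.8 539.8 541.5 543.  544.7 546.8 548.6]
 [533.7 534.6 536.  537.8 539.6 541.4 543.  544.7 546.7 548.5]
 [533.6 534.6 536.  537.7 539.5 541.2 543.2 544.8 546.6 548.4]
 [533.5 534.6 535.9 537.6 539.4 541.1 543.2 544.7 546.4 548.2]
 [532.6 534.4 535.8 537.5 539.3 541.  543.2 544.6 546.3 548. ]
 [532.5 534.2 535.7 537.4 539.2 540.9 543.6 544.4 546.2 547.9]
 [532.4 534.2 535.7 537.4 539.2 540.9 543.4 544.3 546.  547.8]
 [532.4 534.1 535.7 537.4 539.2 540.9 543.3 544.2 545.9 547.6]]
```

The blade face lies at y = 125.7 mm and the clip pointer face at 126.25 mm, so 0.55 mm remains, or about 2.6° of knob. I'll trim that and remeasure.

Emit:
move_arm(motion=[[[0,0,0],[0,0,0.33]],[[0,0,0],[0,0,0]],[[0,0,0],[0,0,0]]])

```text
time_s: 9.95
position: [0.5918, -0.0749, 0.1132]
tool_rot: [[0.271, 0.961, 0.05], [0.785, -0.25, 0.567], [0.557, -0.115, -0.822]]
ft_force: [-4.3, -11.5, 2.0]
grip_width: 0.0376
gripper_force: 69.9
```

```bash
cat > dm.py <<'E'
from h import *
import sys
N=int(sys.argv[1]); fr=[grab("side") for _ in range(N)]; d=dict(fr[0])
D=np.array([f["depth"] for f in fr]); d["depth"]=np.median(D,0); P=cloud(d)
Y=1000*P@T[:,1]; X=1000*P@T[:,0]; Z=1000*P[...,2]
w=np.zeros(Z.shape,bool); w[322:338,301:312]=1
a=w&(X>542)&(X<545.5)&(Z>35)&(Z<51.5)&(Y<128.5); b=w&(X>535)&(X<539)&(Z>34.5)&(Z<41.3)&(Y<129)
p=w.copy(); p[:]=0; p[322:340,311:320]=1; p&=(Z>32)&(Z<40.5)&(Y<140)
print("q6",env.observe()["q"][5],"t",env.observe()["time_s"])
for n,m in (("blade",a),("clip",b)): print(n,m.sum(),Y[m].mean(),Y[m].std()/m.sum()**.5, Y[m].round(1))
print("pin cand",[(int(r),int(c),round(X[r,c],1),round(Y[r,c],1),round(Z[r,c],1)) for r,c in zip(*np.where(p))][:20])
E
python3 dm.py 16
```

```text
q6 -23.227060412201645 t 10.75
blade 12 126.18517878073241 0.08461198291229409 [126.6 125.8 125.8 125.8 126.3 126.4 126.5 126.3 126.3 126.4 125.8 126.2]
clip 6 126.382181068966 0.12343863619707932 [125.9 126.1 126.8 126.6 126.4 126.6]
pin cand [(329, 315, np.float64(555.7), np.float64(132.8), np.float64(37.1)), (330, 314, np.float64(553.8), np.float64(130.3), np.float64(37.4)), (330, 315, np.float64(555.5), np.float64(130.0), np.float64(37.6)), (331, 314, np.float64(553.6), np.float64(127.9), np.float64(37.4)), (331, 315, np.float64(555.4), np.float64(128.4), np.float64(36.8)), (332, 314, np.float64(553.6), np.float64(127.6), np.float64(35.2)), (332, 315, np.float64(555.4), np.float64(127.8), np.float64(34.9))]
```

Emit:
move_arm(motion=[[[0,0,0],[0,0,0.09]],[[0,0,0],[0,0,0]],[[0,0,0],[0,0,0]]])

```text
time_s: 11.05
position: [0.5918, -0.0749, 0.1132]
tool_rot: [[0.283, 0.958, 0.05], [0.782, -0.26, 0.567], [0.556, -0.122, -0.822]]
ft_force: [-3.7, -10.5, 2.2]
grip_width: 0.0378
gripper_force: 69.9
```

Emit:
move_arm(motion=[[[0,0,0],[0,0,0]],[[0,0,0],[0,0,0]],[[0,0,0],[0,0,0]],[[0,0,0],[0,0,0]],[[0,0,0],[0,0,0]],[[0,0,0],[0,0,0]],[[0,0,0],[0,0,0]],[[0,0,-0.3],[0,0,0]],[[0,0,-0.5],[0,0,0]],[[0,0,-0.5],[0,0,0]],[[0,0,-0.7],[0,0,0]],[[0,0,0],[0,0,0]]], claw=0)

```text
time_s: 12.25
position: [0.588, -0.1321, 0.1983]
tool_rot: [[0.28, 0.958, 0.055], [0.782, -0.261, 0.567], [0.557, -0.116, -0.822]]
ft_force: [0.2, -0.5, 0.8]
grip_width: 0.0854
gripper_force: 0.0
```

```bash
python3 dm.py 16; python3 - <<'E'
from h import *
np.set_printoptions(precision=3,suppress=True)
o=env.observe(); print(o["q"],o["position"],o["tool_rot"],o["ft_force"],o["grip_width"])
E
```

```text
q6 -20.271232449653056 t 13.05
blade 12 126.11564197637593 0.04714964405110189 [126.2 126.1 126.1 126.3 125.9 126.3 126.1 126.4 125.8 126.2 126.  125.9]
clip 6 126.15669039375257 0.2120439102394623 [126.6 126.2 125.2 126.6 126.5 125.8]
pin cand [(329, 314, np.float64(553.9), np.float64(132.5), np.float64(37.5)), (329, 315, np.float64(555.7), np.float64(132.8), np.float64(37.1)), (330, 314, np.float64(553.7), np.float64(129.8), np.float64(37.9)), (330, 315, np.float64(555.5), np.float64(129.6), np.float64(38.1)), (331, 314, np.float64(553.6), np.float64(128.5), np.float64(36.8)), (331, 315, np.float64(555.4), np.float64(128.4), np.float64(36.9)), (332, 314, np.float64(553.6), np.float64(127.8), np.float64(35.0)), (332, 315, np.float64(555.4), np.float64(128.5), np.float64(34.2))]
[-35.542  34.596  68.534  29.641  95.619 -20.271] [ 0.587 -0.13   0.195] [[ 0.282  0.958  0.049]
 [ 0.78  -0.259  0.57 ]
 [ 0.559 -0.123 -0.82 ]] [-0.944 -0.478  0.284] 0.08560860000284495
```

The pointers now agree within 0.1 mm and the pin sits about +3 mm, so the setting is done. Next I'll locate the carrier and both hooks precisely.

```bash
python3 - <<'E'
from h import *
np.set_printoptions(precision=1,suppress=True)
C={}
for k in ("top","side"):
    fr=[grab(k) for _ in range(5)]; d=dict(fr[0]); d["depth"]=np.median([f["depth"] for f in fr],0); np.savez("now_"+k+".npz",**d); C[k]=cloud(d)*1000
for k,P in C.items():
    print(k)
    # carriage hook
    m=(P[...,0]>500)&(P[...,0]<690)&(P[...,1]>60)&(P[...,1]<150)&(P[...,2]>100); q=P[m]@np.block([[T,],]) 
    q=P[m].copy(); q=q@T   # into traverse axes
    rod=(q[:,2]>200)&(q[:,2]<219)
    h=np.arange(520,680,8)
    for a in h:
        s=rod&(q[:,0]>=a)&(q[:,0]<a+8)
        if s.sum()>2: print("  X%d n%d Ymid %.1f Zmax %.1f"%(a,s.sum(),(q[s,1].max()+q[s,1].min())/2,np.percentile(q[s,2],90)),end=";")
    tip=q[:,2]>222; post=(q[:,2]<195)&(q[:,2]>110)
    print("\n tip X",q[tip,0].min(),q[tip,0].max(),"Y",q[tip,1].mean(),"Zmax",q[tip,2].max()," post X",q[post,0].min(),q[post,0].max(),q[post,0].mean(), "rod X",q[rod,0].min(),q[rod,0].max())
    # stem top, frame
    m=(P[...,0]>420)&(P[...,0]<620)&(P[...,1]>270)&(P[...,1]<480)
    for lo,hi in ((283,300),(262,283),(208,229),(100,170)):
        z=P[m&(P[...,2]>lo)&(P[...,2]<hi)]
        print(" carrier",lo,len(z),*cv2.minAreaRect(z[:,:2].astype(np.float32)),"z95",np.percentile(z[:,2],50))
E
```

```text
top
  X552 n11 Ymid 125.9 Zmax 216.8;  X560 n20 Ymid 126.0 Zmax 214.8;  X568 n16 Ymid 125.9 Zmax 214.9;  X576 n20 Ymid 125.5 Zmax 214.9;  X584 n21 Ymid 125.8 Zmax 215.1;  X592 n16 Ymid 125.7 Zmax 215.5;  X600 n16 Ymid 126.1 Zmax 215.0;  X608 n24 Ymid 125.6 Zmax 214.4;  X616 n17 Ymid 126.0 Zmax 214.7;  X624 n16 Ymid 125.8 Zmax 214.2;  X632 n19 Ymid 125.5 Zmax 214.7;  X640 n7 Ymid 125.6 Zmax 214.0;
 tip X 545.9200979360313 553.6567523653531 Y 125.7358525318979 Zmax 230.65439423901444  post X 635.6615164718465 641.1564696505541 637.3036801721496 rod X 552.1648857407179 642.5849309693923
 carrier 283 84 (520.6715087890625, 361.0384521484375) (13.986249923706055, 15.652914047241211) 27.713397979736328 z95 288.0545196563294
 carrier 262 28 (519.5438842773438, 355.9804992675781) (8.268208503723145, 17.616230010986328) 74.16682434082031 z95 272.87741574353936
 carrier 208 449 (520.0504150390625, 361.41156005859375) (67.0113296508789, 69.33722686767578) 72.1800765991211 z95 222.71582074616447
 carrier 100 740 (529.5799560546875, 365.34393310546875) (70.35383605957031, 82.7233657836914) 27.674654006958008 z95 130.41400628917188
sideTraceback (most recent call last):
  File "<stdin>", line 17, in <module>
    return umr_minimum(a, axis, None, out, keepdims, initial, where)
ValueError: zero-size array to reduction operation minimum which has no identity
```

```bash
cat >> h.py <<'E'
def down(yaw):
    a=np.radians(yaw); c,s=np.cos(a),np.sin(a); return np.array([[c,s,0],[s,-c,0],[0,0,-1.]])
E
python3 - <<'E'
from h import *
P=cloud(np.load("now_side.npz"))*1000
m=(P[...,0]>500)&(P[...,0]<690)&(P[...,1]>60)&(P[...,1]<150)&(P[...,2]>203)&(P[...,2]<219); q=P[m]@T
r=(q[:,0]>565)&(q[:,0]<630); print("side rod Y surf",q[r,1].mean(),q[r,1].min(),q[r,1].max(),"Z",np.percentile(q[r,2],[10,50,90]))
for n in("top0","side0"):
    P0=cloud(np.load(n+".npz"))*1000
V1=np.array([.50,-.05,.38]); RC=down(27.7)
plan(V1); plan(V1+[0,0,0],RC,p0=V1)
W=np.array([.5207,.3610,.36]); plan(W,RC,p0=V1,R0=RC)
E
```

```text
<stdin>:4: RuntimeWarning: Mean of empty slice.
  ret = ret.dtype.type(ret / rcount)
Traceback (most recent call last):
ValueError: zero-size array to reduction operation minimum which has no identity
```

```bash
python3 - <<'E'
from h import *
V1=np.array([.50,-.05,.38]); RC=down(27.7)
plan(V1); plan(V1,RC,p0=V1)
W=np.array([.5207,.3610,.36]); plan(W,RC,p0=V1,R0=RC)
E
```

```text
t 13.6 shift-before-turn [ 2.82 -2.54 -2.21] turn [0. 0. 0.] shift-after-turn [ 2.82 -2.54 -2.21]
t 13.6 shift-before-turn [0. 0. 0.] turn [-2.561 -3.669  5.448] shift-after-turn [0. 0. 0.]
t 13.6 shift-before-turn [ 4.19 -7.09  0.4 ] turn [0. 0. 0.] shift-after-turn [ 4.19 -7.09  0.4 ]
```

Emit:
move_arm(motion=[[[0,0,-0.6],[0,0,0]],[[0.47,-0.42,-0.27],[0,0,0]],[[0.47,-0.42,-0.27],[0,0,0]],[[0.47,-0.42,-0.27],[0,0,0]],[[0.47,-0.42,-0.27],[0,0,0]],[[0.47,-0.42,-0.27],[0,0,0]],[[0.47,-0.42,-0.27],[0,0,0]],[[0,0,0],[-0.32,-0.46,0.68]],[[0,0,0],[-0.32,-0.46,0.68]],[[0,0,0],[-0.32,-0.46,0.68]],[[0,0,0],[-0.32,-0.46,0.68]],[[0,0,0],[-0.32,-0.46,0.68]],[[0,0,0],[-0.32,-0.46,0.68]],[[0,0,0],[-0.32,-0.46,0.68]],[[0,0,0],[-0.32,-0.46,0.68]],[[0,0,0],[0,0,0]]])

```text
time_s: 15.15
position: [0.5009, -0.0492, 0.3804]
tool_rot: [[0.884, 0.467, -0.001], [0.467, -0.884, -0.002], [-0.001, 0.001, -1.0]]
ft_force: [-0.1, -0.3, -0.3]
grip_width: 0.0854
gripper_force: 0.0
```

```bash
python3 - <<'E'
from h import *
np.set_printoptions(precision=3,suppress=True)
o=env.observe(); print(o["q"],o["position"],o["tool_rot"])
plan(np.array([.5207,.3610,.36]),down(27.7))
P=cloud(grab("side"))*1000
m=(P[...,0]>500)&(P[...,0]<690)&(P[...,1]>40)&(P[...,1]<150)&(P[...,2]>203)&(P[...,2]<219); q=P[m]@T
r=(q[:,0]>565)&(q[:,0]<630); print(r.sum(),"side rod Y surf",q[r].mean(0),q[r,1].min(),q[r,1].max()) if r.any() else print("hidden")
E
```

```text
[-19.058  13.493  65.082  -0.109 101.433  43.065] [ 0.501 -0.049  0.38 ] [[ 0.884  0.467 -0.001]
 [ 0.467 -0.884 -0.002]
 [-0.001  0.001 -1.   ]]
t 15.2 shift-before-turn [ 4.18 -7.07  0.39] turn [0.008 0.01  0.019] shift-after-turn [ 4.16 -7.08  0.41]
216 side rod Y surf [597.75  125.313 212.902] 120.90811974572783 131.10557667521155
```

Emit:
move_arm(motion=[[[0.38,-0.64,0.035],[0,0,0.02]],[[0.38,-0.64,0.035],[0,0,0]],[[0.38,-0.64,0.035],[0,0,0]],[[0.38,-0.64,0.035],[0,0,0]],[[0.38,-0.64,0.035],[0,0,0]],[[0.38,-0.64,0.035],[0,0,0]],[[0.38,-0.64,0.035],[0,0,0]],[[0.38,-0.64,0.035],[0,0,0]],[[0.38,-0.64,0.035],[0,0,0]],[[0.38,-0.64,0.035],[0,0,0]],[[0.38,-0.64,0.035],[0,0,0]],[[0,0,0],[0,0,0]]])

```text
time_s: 16.4
position: [0.5224, 0.3615, 0.3589]
tool_rot: [[0.883, 0.469, -0.004], [0.469, -0.883, 0.001], [-0.003, -0.002, -1.0]]
ft_force: [0.3, -0.1, -1.0]
grip_width: 0.0856
gripper_force: 0.0
```

```bash
python3 - <<'E'
from h import *
np.set_printoptions(precision=3,suppress=True)
o=env.observe(); print(o["q"],o["position"],o["ft_force"])
plan(np.array([.5207,.3610,.266]),down(27.7))
s=grab("side"); t=grab("top")
im=np.zeros((600,800,3),np.uint8)
a=cv2.resize(s["frame"][60:260,200:390],None,fx=2.1,fy=2.1); im[:420,:399]=a
b=cv2.resize(t["frame"][200:320,160:290],None,fx=3,fy=3); im[:360,404:794]=b
cv2.imwrite("pics/c5.png",im[...,::-1])
E
```

```text
[ 23.976  28.867  44.931   0.122 106.373  86.041] [0.522 0.361 0.359] [ 0.281 -0.133 -1.046]
t 16.4 shift-before-turn [-0.03 -0.    1.86] turn [-0.016  0.02   0.034] shift-after-turn [-0.03 -0.01  1.86]
```

View pics/c5.png

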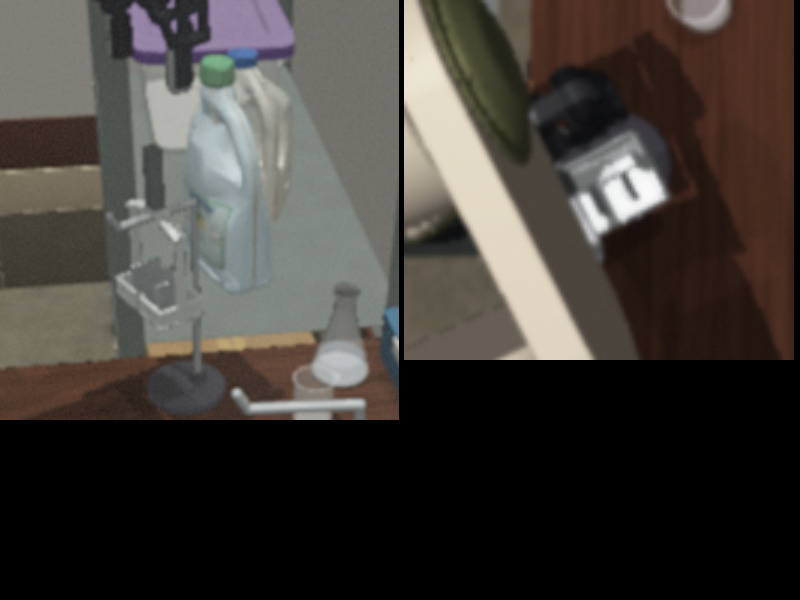

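The fingers are centred above the stem in both views. Now I'll descend and grip.

Emit:
move_arm(motion=[[[-0.03,0,0.31],[-0.02,0.02,0.03]],[[0,0,0.31],[0,0,0]],[[0,0,0.31],[0,0,0]],[[0,0,0.31],[0,0,0]],[[0,0,0.31],[0,0,0]],[[0,0,0.31],[0,0,0]],[[0,0,0],[0,0,0]],[[0,0,0],[0,0,0]]])

```text
time_s: 17.3
position: [0.522, 0.3566, 0.2685]
tool_rot: [[0.888, 0.459, 0.004], [0.459, -0.888, -0.002], [0.002, 0.003, -1.0]]
ft_force: [-0.8, 0.0, 0.5]
grip_width: 0.0853
gripper_force: 0.0
```

```bash
python3 - <<'E'
from h import *
plan(np.array([.5207,.3610,.266]),down(27.7)); print(env.observe()["ft_force"])
E
```

```text
t 17.3 shift-before-turn [ 0.02 -0.09  0.05] turn [ 0.022 -0.017 -0.046] shift-after-turn [ 0.02 -0.09  0.05]
[-0.79736496  0.04469105  0.48129147]
```

Emit:
move_arm(motion=[[[0.02,-0.09,0.04],[0.02,-0.02,-0.04]],[[0,0,0],[0,0,0]]])

```text
time_s: 17.5
position: [0.5204, 0.3623, 0.2662]
tool_rot: [[0.885, 0.465, 0.0], [0.465, -0.885, -0.0], [-0.0, 0.0, -1.0]]
ft_force: [1.4, -0.2, 0.4]
grip_width: 0.0853
gripper_force: 0.0
```

```bash
python3 - <<'E'
from h import *
plan(np.array([.5207,.3610,.266]),down(27.7)); print(env.observe()["q"])
E
```

```text
t 17.5 shift-before-turn [-0.01  0.03  0.  ] turn [0.002 0.001 0.003] shift-after-turn [-0.01  0.03  0.  ]
[ 2.41729547e+01  2.99900362e+01  5.76715439e+01 -1.99635388e-02
  9.23449184e+01  8.64473146e+01]
```

Good. I'll close and then lift.

Emit:
move_arm(motion=[[[0,0.02,0],[0,0,0]],[[0,0,0],[0,0,0]],[[0,0,0],[0,0,0]],[[0,0,0],[0,0,0]],[[0,0,0],[0,0,0]],[[0,0,0],[0,0,0]],[[0,0,0],[0,0,0]],[[0,0,0],[0,0,0]],[[0,0,0],[0,0,0]],[[0,0,0],[0,0,0]],[[0,0,0],[0,0,0]]], claw=1, force=50)

```text
time_s: 18.6
position: [0.5208, 0.3613, 0.2658]
tool_rot: [[0.885, 0.465, -0.0], [0.465, -0.885, -0.001], [-0.001, 0.0, -1.0]]
ft_force: [-1.5, 1.3, 2.0]
grip_width: 0.015
gripper_force: 49.4
```

Emit:
move_arm(motion=[[[0,0,-0.1],[0,0,0]],[[0,0,-0.12],[0,0,0]],[[0,0,-0.12],[0,0,0]],[[0,0,-0.12],[0,0,0]],[[0,0,-0.12],[0,0,0]],[[0,0,-0.12],[0,0,0]],[[0,0,0],[0,0,0]],[[0,0,0],[0,0,0]]])

```text
time_s: 19.4
position: [0.5208, 0.3612, 0.3005]
tool_rot: [[0.885, 0.465, -0.001], [0.465, -0.885, -0.001], [-0.001, 0.001, -1.0]]
ft_force: [-0.4, -0.1, -1.9]
grip_width: 0.015
gripper_force: 48.9
```

```bash
python3 - <<'E'
from h import *
np.set_printoptions(precision=1,suppress=True)
plan(np.array([.5207,.3610,.301]),down(27.7)); o=env.observe(); print(o["ft_force"],o["grip_width"])
P=cloud(grab("side"))*1000
m=(P[...,0]>420)&(P[...,0]<620)&(P[...,1]>270)&(P[...,1]<480)
q=P[m&(P[...,2]>100)]; print(np.histogram(q[:,2],bins=np.arange(100,330,10)))
# tray rim tilt: plane fit of bar top points
a=down(27.7)
b=q[(q[:,2]>140)&(q[:,2]<275)]
print((b@a)[:, :2].min(0),(b@a)[:, :2].max(0), [.5207*a[0,i]*1000+.361*a[1,i]*1000 for i in (0,1)])
E
```

```text
t 19.4 shift-before-turn [-0.  0. -0.] turn [ 0.  0. -0.] shift-after-turn [-0.  0. -0.]
[-0.4 -0.1 -1.9] 0.015048334975044325
(array([ 16,  17,  12,   0,   0,  34, 247, 346, 213, 159,  60,  89, 175,
        71,  39, 128,  78,  47,  47,  85,  93,  99]), array([100, 110, 120, 130, 140, 150, 160, 170, 180, 190, 200, 210, 220,
       230, 240, 250, 260, 270, 280, 290, 300, 310, 320]))
[ 578.3 -121.1] [678.7 -33.7] [np.float64(628.832439436912), np.float64(-77.58384568853461)]
```

Emit:
move_arm(motion=[[[-0.2,0,0],[0,0,0]],[[-0.3,0,0],[0,0,0]],[[-0.3,0,0],[0,0,0]],[[-0.3,0,0],[0,0,0]],[[-0.3,0,0],[0,0,0]],[[-0.3,0,0],[0,0,0]],[[-0.2,0,0],[0,0,0]],[[0,0,0],[0,0,0]]])

```text
time_s: 20.25
position: [0.436, 0.3168, 0.301]
tool_rot: [[0.885, 0.465, -0.001], [0.465, -0.885, -0.001], [-0.001, 0.001, -1.0]]
ft_force: [-0.0, 0.2, -1.5]
grip_width: 0.0155
gripper_force: 48.9
```

```bash
python3 - <<'E'
from h import *
np.set_printoptions(precision=3,suppress=True)
V=np.array([.45,.20,.32]); A=np.append((T@[.4985,.126,0])[:2],.2908); print(A)
plan(V); plan(V,down(-4.5)); plan(A,down(-4.5),p0=V,R0=down(-4.5)); print(env.observe()["ft_force"])
E
```

```text
[0.507 0.086 0.291]
t 20.2 shift-before-turn [-0.84  2.2  -0.38] turn [0. 0. 0.] shift-after-turn [-0.84  2.2  -0.38]
t 20.2 shift-before-turn [-0.84  2.2  -0.38] turn [0.007 0.006 4.025] shift-after-turn [ 0.46  2.31 -0.38]
t 20.2 shift-before-turn [1.31 2.17 0.58] turn [0. 0. 0.] shift-after-turn [1.31 2.17 0.58]
[-0.031  0.249 -1.479]
```

Emit:
move_arm(motion=[[[-0.14,0.367,-0.063],[0,0,0]],[[-0.14,0.367,-0.063],[0,0,0]],[[-0.14,0.367,-0.063],[0,0,0]],[[-0.14,0.367,-0.063],[0,0,0]],[[-0.14,0.367,-0.063],[0,0,0]],[[-0.14,0.367,-0.063],[0,0,0]],[[0,0,0],[0,0,0.5]],[[0,0,0],[0,0,0.5]],[[0,0,0],[0,0,0.5]],[[0,0,0],[0,0,0.5]],[[0,0,0],[0,0,0.5]],[[0,0,0],[0,0,0.5]],[[0,0,0],[0,0,0.5]],[[0,0,0],[0,0,0.52]],[[0,0,0],[0,0,0]]])

```text
time_s: 21.75
position: [0.4513, 0.2001, 0.3196]
tool_rot: [[0.997, -0.079, -0.001], [-0.079, -0.997, -0.001], [-0.001, 0.001, -1.0]]
ft_force: [0.1, -0.0, -1.0]
grip_width: 0.0153
gripper_force: 49.1
```

Emit:
move_arm(motion=[[[0.218,0.362,0.097],[0,0,0]],[[0.218,0.362,0.097],[0,0,0]],[[0.218,0.362,0.097],[0,0,0]],[[0.218,0.362,0.097],[0,0,0]],[[0.218,0.362,0.097],[0,0,0]],[[0.218,0.362,0.097],[0,0,0]],[[0,0,0],[0,0,0]],[[0,0,0],[0,0,0]]])

```text
time_s: 22.55
position: [0.5076, 0.0867, 0.2906]
tool_rot: [[0.997, -0.077, -0.001], [-0.077, -0.997, -0.001], [-0.001, 0.001, -1.0]]
ft_force: [0.3, 0.4, -1.3]
grip_width: 0.0153
gripper_force: 49.3
```

```bash
python3 - <<'E'
from h import *
np.set_printoptions(precision=1,suppress=True)
A=np.append((T@[.4985,.126,0])[:2],.2908)
plan(A,down(-4.5)); o=env.observe(); print(o["position"]*1000,o["ft_force"],o["grip_width"])
for k in("side","top"):
    fr=[grab(k) for _ in range(4)]; d=dict(fr[0]); d["depth"]=np.median([f["depth"] for f in fr],0)
    P=cloud(d)*1000; q=(P.reshape(-1,3))@T
    f=(q[:,0]>460)&(q[:,0]<538)&(q[:,1]>70)&(q[:,1]<180)&(q[:,2]>125)&(q[:,2]<262)
    z=q[f]; print(k,len(z)); tray=z[z[:,2]<195]; bar=z[(z[:,2]>228)&(z[:,2]<256)]
    print(' tray X',np.percentile(tray[:,0],[1,99]),'Y',np.percentile(tray[:,1],[1,99]),'Zmin',np.percentile(tray[:,2],1)); 
    if len(bar): print(' bar X',np.percentile(bar[:,0],[1,99]),'Y',np.percentile(bar[:,1],[1,99]),'Zmax',np.percentile(bar[:,2],98))
    r=(q[:,0]>555)&(q[:,0]<630)&(q[:,1]>100)&(q[:,1]<150)&(q[:,2]>203)&(q[:,2]<219); z=q[r]
    if r.sum()>10: print(' rod Y',z[:,1].mean(),np.percentile(z[:,1],[2,98]),'Z',np.percentile(z[:,2],[5,95]))
E
```

```text
t 22.6 shift-before-turn [-0.  0. -0.] turn [0. 0. 0.] shift-after-turn [-0.  0. -0.]
[507.6  86.7 290.6] [ 0.3  0.4 -1.3] 0.015305045886857124
side 1672
 tray X [476.8 525.4] Y [ 85.5 166.8] Zmin 149.81695723903638
 bar X [494.  507.4] Y [ 84.9 121.2] Zmax 254.6504504371213
 rod Y 125.33642401377878 [123.3 129.3] Z [209.1 215.3]
top 0Traceback (most recent call last):
  File "<stdin>", line 10, in <module>
    return _quantile_unchecked(
        a, q, axis, out, overwrite_input, method, keepdims, weights)
    return _ureduce(a,
                    func=_quantile_ureduce_func,
    ...<5 lines>...
                    overwrite_input=overwrite_input,
                    method=method)
    r = func(a, **kwargs)
    result = _quantile(arr,
                       quantiles=q,
    ...<2 lines>...
                       out=out,
                       weights=wgt)
    slices_having_nans = np.isnan(arr[-1, ...])
                                  ~~~^^^^^^^^^
IndexError: index -1 is out of bounds for axis 0 with size 0
```

Emit:
move_arm(motion=[[[0.2,-0.02,0],[0,0,0]],[[0.26,0,0],[0,0,0]],[[0.26,0,0],[0,0,0]],[[0.26,0,0],[0,0,0]],[[0.26,0,0],[0,0,0]],[[0.26,0,0],[0,0,0]],[[0.26,0,0],[0,0,0]],[[0,0,0],[0,0,0]],[[0,0,0],[0,0,0]]])

```text
time_s: 23.85
position: [0.5953, 0.0808, 0.2903]
tool_rot: [[0.997, -0.078, -0.001], [-0.078, -0.997, -0.001], [-0.001, 0.001, -1.0]]
ft_force: [0.6, -0.4, -1.0]
grip_width: 0.0149
gripper_force: 49.2
```

```bash
python3 - <<'E'
from h import *
np.set_printoptions(precision=1,suppress=True)
o=env.observe(); print(o["time_s"],o["position"]*1000,(o["position"]*1000)@T,o["ft_force"],o["grip_width"])
fr=[grab("side") for _ in range(6)]; d=dict(fr[0]); d["depth"]=np.median([f["depth"] for f in fr],0); np.savez("in.npz",**d)
P=cloud(d)*1000; q=P@T
X,Y,Z=q[...,0],q[...,1],q[...,2]
z=(X>555)&(X<622)&(Y>75)&(Y<180)&(Z>140)&(Z<195); print('tray X',np.percentile(X[z],[1,99]),'Y',np.percentile(Y[z],[1,99]))
r=(X>548)&(X<578)&(Y>110)&(Y<140)&(Z>203)&(Z<219); print('rod front',r.sum(),Y[r].mean(),Z[r].mean(),X[r].min())
r=(X>600)&(X<636)&(Y>110)&(Y<140)&(Z>203)&(Z<219); print('rod back',r.sum(),Y[r].mean(),Z[r].mean())
b=(X>580)&(X<600)&(Y>75)&(Y<180)&(Z>225)&(Z<258); print('bar',b.sum(),np.percentile(X[b],[1,99]),Y[b].min(),Y[b].max(),Z[b].max())
t=(X>535)&(X<560)&(Y>110)&(Y<140)&(Z>221); print('tip',X[t].min(),X[t].max(),Z[t].max()) if t.any() else 0
E
python3 dm.py 6
```

```text
23.85 [595.3  80.8 290.3] [587.2 127.3 290.3] [ 0.6 -0.4 -1. ] 0.014885347342524061
tray X [563.5 612.8] Y [ 86.2 167.5]
rod front 85 125.03882225621759 213.21219718014666 552.2340513621202
rod back 118 125.35189525722042 212.81278131583971
bar 317 [581.4 595. ] 84.92258799361028 168.86098564791286 257.3592304585464
tip 539.1851087417564 559.9587794829017 564.8809475916935
q6 90.93974277288106 t 24.45
blade 12 126.14754969715074 0.17301863172820942 [125.5 127.3 125.9 126.7 126.7 126.2 126.2 125.2 126.8 126.2 125.6 125.4]
clip 7 126.52896126921044 0.27545135010025756 [128.1 126.6 126.7 126.5 125.9 126.  125.8]
pin cand [(329, 314, np.float64(553.9), np.float64(132.9), np.float64(37.1)), (329, 315, np.float64(555.7), np.float64(132.4), np.float64(37.5)), (330, 314, np.float64(553.7), np.float64(130.1), np.float64(37.6)), (330, 315, np.float64(555.5), np.float64(130.1), np.float64(37.4)), (331, 314, np.float64(553.7), np.float64(129.4), np.float64(35.8)), (331, 315, np.float64(555.4), np.float64(128.7), np.float64(36.4)), (332, 314, np.float64(553.6), np.float64(127.7), np.float64(35.2)), (332, 315, np.float64(555.4), np.float64(127.9), np.float64(34.8))]
```

Emit:
move_arm(motion=[[[0,-0.01,0.12],[0,0,0]],[[0,0,0.12],[0,0,0]],[[0,0,0.12],[0,0,0]],[[0,0,0.12],[0,0,0]],[[0,0,0.1],[0,0,0]],[[0,0,0.06],[0,0,0]],[[0,0,0.02],[0,0,0]],[[0,0,0],[0,0,0]],[[0,0,0],[0,0,0]]])

```text
time_s: 25.35
position: [0.5954, 0.0813, 0.2579]
tool_rot: [[0.997, -0.078, -0.0], [-0.078, -0.997, -0.001], [-0.0, 0.001, -1.0]]
ft_force: [-0.4, 0.2, -0.9]
grip_width: 0.0157
gripper_force: 49.3
```

```bash
cat > lk.py <<'E'
from h import *
np.set_printoptions(precision=1,suppress=True)
o=env.observe(); print(o["time_s"],o["position"]*1000,(o["position"]*1000)@T,o["ft_force"],o["wrist_torque"],o["grip_width"])
fr=[grab("side") for _ in range(6)]; d=dict(fr[0]); d["depth"]=np.median([f["depth"] for f in fr],0)
P=cloud(d)*1000; q=P@T
X,Y,Z=q[...,0],q[...,1],q[...,2]
z=(X>555)&(X<622)&(Y>75)&(Y<180)&(Z>100)&(Z<165); print('tray X',np.percentile(X[z],[1,99]),'Y',np.percentile(Y[z],[1,99]),'Z',np.percentile(Z[z],[1,99]))
b=(X>580)&(X<600)&(Y>75)&(Y<180)&(Z>190)&(Z<226); print('bar',b.sum(),np.percentile(X[b],[1,99]),Y[b].min(),Y[b].max(),Z[b].max())
r=(X>600)&(X<636)&(Y>110)&(Y<140)&(Z>203)&(Z<219); print('rod back',r.sum(),Y[r].mean(),Z[r].mean())
E
python3 lk.py
```

```text
25.35 [595.4  81.3 257.9] [587.2 127.7 257.9] [-0.4  0.2 -0.9] [ 0. -0. -0.] 0.015695794874228272
tray X [563.9 613.3] Y [ 86.7 168. ] Z [116.5 162.2]
bar 320 [581.5 599.6] 85.37266403186338 166.51858275271962 225.96136055455344
rod back 119 125.32771231839862 212.86469614729583
```

Emit:
move_arm(motion=[[[0,0,0.015],[0,0,0]],[[0,0,0.015],[0,0,0]],[[0,0,0],[0,0,0]],[[0,0,0],[0,0,0]],[[0,0,0],[0,0,0]]])

```text
time_s: 26.15
position: [0.5953, 0.0812, 0.2562]
tool_rot: [[0.997, -0.078, -0.001], [-0.078, -0.997, -0.001], [-0.0, 0.001, -1.0]]
ft_force: [0.2, 0.3, -1.2]
grip_width: 0.0153
gripper_force: 49.5
```

```bash
python3 lk.py; python3 dm.py 8|head -3
```

```text
26.15 [595.3  81.2 256.2] [587.1 127.7 256.2] [ 0.2  0.3 -1.2] [ 0.  0. -0.] 0.015298325052995495
tray X [563.8 613. ] Y [ 86.6 168. ] Z [114.9 161.5]
bar 323 [581.4 598.4] 85.35308751397987 166.7822667296334 225.92593616749483
rod back 122 125.35993225046435 212.85303279536492
q6 90.98966959461997 t 26.85
blade 12 126.37815533776421 0.13528960683762306 [126.6 126.2 126.3 126.2 125.9 125.2 126.3 126.7 126.6 127.1 126.8 126.6]
clip 6 126.46536968762985 0.26987557435768994 [126.9 125.8 125.6 127.6 126.5 126.5]
```

Emit:
move_arm(motion=[[[0,0,0.012],[0,0,0]],[[0,0,0],[0,0,0]],[[0,0,0],[0,0,0]],[[0,0,0],[0,0,0]]])

```text
time_s: 27.25
position: [0.5954, 0.0813, 0.256]
tool_rot: [[0.997, -0.078, 0.0], [-0.078, -0.997, -0.001], [0.0, 0.001, -1.0]]
ft_force: [-1.1, 1.0, 5.0]
grip_width: 0.0153
gripper_force: 50.0
```

Emit:
move_arm(motion=[[[0,0,0.01],[0,0,0]],[[0,0,0],[0,0,0]],[[0,0,0],[0,0,0]],[[0,0,0],[0,0,0]]])

```text
time_s: 27.65
position: [0.5954, 0.0813, 0.2559]
tool_rot: [[0.997, -0.078, 0.001], [-0.078, -0.997, -0.001], [0.001, 0.001, -1.0]]
ft_force: [-1.2, -0.8, 7.5]
grip_width: 0.0156
gripper_force: 50.6
```

Contact at 5–7 N. I'll ease off slightly, then release and retreat upward.

Emit:
move_arm(motion=[[[0,0,-0.014],[0,0,0]],[[0,0,0],[0,0,0]],[[0,0,0],[0,0,0]]])

```text
time_s: 27.95
position: [0.5954, 0.0812, 0.256]
tool_rot: [[0.997, -0.078, -0.0], [-0.078, -0.997, -0.001], [-0.0, 0.001, -1.0]]
ft_force: [-0.8, -0.5, 5.1]
grip_width: 0.0152
gripper_force: 50.0
```

Emit:
move_arm(motion=[[[0,0,0],[0,0,0]],[[0,0,0],[0,0,0]],[[0,0,0],[0,0,0]],[[0,0,0],[0,0,0]],[[0,0,0],[0,0,0]],[[0,0,0],[0,0,0]],[[0,0,0],[0,0,0]],[[0,0,0],[0,0,0]],[[0,0,-0.1],[0,0,0]],[[0,0,-0.3],[0,0,0]],[[0,0,-0.5],[0,0,0]],[[0,0,-0.6],[0,0,0]],[[0,0,-0.6],[0,0,0]],[[0,0,-0.6],[0,0,0]],[[0,0,-0.4],[0,0,0]]], claw=0)

```text
time_s: 29.45
position: [0.5952, 0.0815, 0.4136]
tool_rot: [[0.997, -0.078, 0.003], [-0.078, -0.997, -0.001], [0.003, 0.001, -1.0]]
ft_force: [-0.4, 0.3, 1.3]
grip_width: 0.0855
gripper_force: 0.0
```

```bash
python3 lk.py; python3 dm.py 12; python3 - <<'E'
from h import *
s=grab("side"); t=grab("top")
im=np.zeros((600,800,3),np.uint8)
a=cv2.resize(s["frame"][150:400,270:410],None,fx=2.4,fy=2.4); im[:600,:336]=a
b=cv2.resize(t["frame"][160:300,180:400],None,fx=2,fy=2); im[:280,345:785]=b
cv2.imwrite("pics/fin.png",im[...,::-1])
E
```

```text
29.45 [595.2  81.5 413.6] [587.  127.9 413.6] [-0.4  0.3  1.3] [-0. -0. -0.] 0.08552731366701663
tray X [563.9 613.4] Y [ 82.9 164.6] Z [115.3 162.2]
bar 337 [581.6 598.6] 85.09376865974164 168.53673093953049 225.83803722938953
rod back 121 125.33627847677745 212.85780906678616
q6 90.97673469964485 t 30.35
blade 12 126.40674735444459 0.12671754893459397 [126.1 126.5 126.4 126.8 126.3 125.7 125.8 126.7 126.2 127.4 126.4 126.7]
clip 6 126.20171880255384 0.13257578959305397 [126.4 126.4 126.3 125.8 125.7 126.6]
pin cand [(329, 314, np.float64(553.9), np.float64(132.6), np.float64(37.4)), (329, 315, np.float64(555.6), np.float64(131.9), np.float64(38.1)), (330, 314, np.float64(553.7), np.float64(129.5), np.float64(38.2)), (330, 315, np.float64(555.5), np.float64(130.0), np.float64(37.5)), (331, 314, np.float64(553.7), np.float64(129.0), np.float64(36.2)), (331, 315, np.float64(555.4), np.float64(129.0), np.float64(36.2)), (332, 314, np.float64(553.7), np.float64(128.6), np.float64(34.2)), (332, 315, np.float64(555.3), np.float64(127.6), np.float64(35.1))]
```

View pics/fin.png

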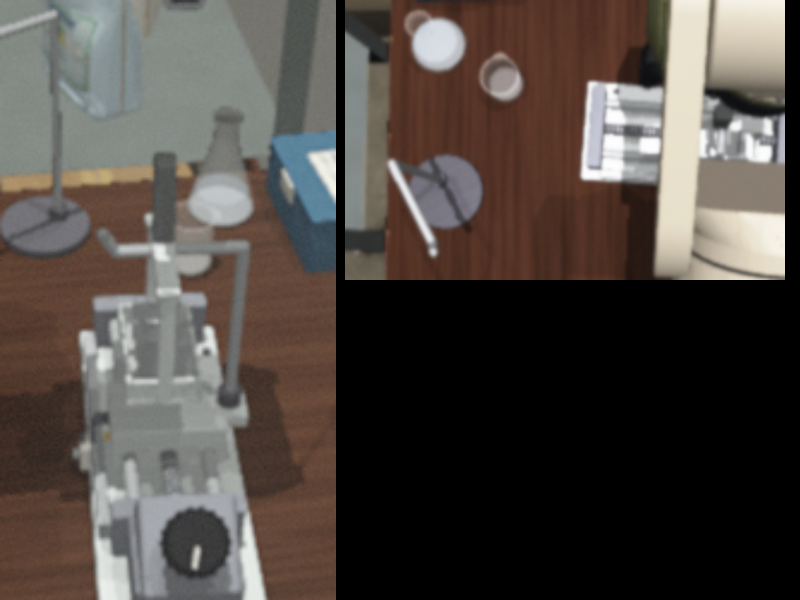

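The carrier hangs on the carriage hook and the stand is empty. The flask and beaker haven't moved, and the pointers are still aligned. The tray may be swinging slightly, so I'll wait and recheck.

Emit:
move_arm(motion=[[[0,0,0],[0,0,0]],[[0,0,0],[0,0,0]],[[0,0,0],[0,0,0]],[[0,0,0],[0,0,0]],[[0,0,0],[0,0,0]],[[0,0,0],[0,0,0]],[[0,0,0],[0,0,0]],[[0,0,0],[0,0,0]],[[0,0,0],[0,0,0]],[[0,0,0],[0,0,0]],[[0,0,0],[0,0,0]],[[0,0,0],[0,0,0]],[[0,0,0],[0,0,0]],[[0,0,0],[0,0,0]],[[0,0,0],[0,0,0]],[[0,0,0],[0,0,0]],[[0,0,0],[0,0,0]],[[0,0,0],[0,0,0]],[[0,0,0],[0,0,0]],[[0,0,0],[0,0,0]]])

```text
time_s: 32.45
position: [0.5954, 0.0814, 0.4107]
tool_rot: [[0.997, -0.078, -0.001], [-0.078, -0.997, -0.001], [-0.001, 0.001, -1.0]]
ft_force: [-0.1, -0.7, 0.2]
grip_width: 0.0853
gripper_force: 0.0
```

```bash
cat > sw.py <<'E'
from h import *
for i in range(12):
    q=(cloud(grab("side"))*1000)@T; X,Y,Z=q[...,0],q[...,1],q[...,2]
    z=(X>555)&(X<622)&(Y>70)&(Y<190)&(Z>105)&(Z<165); b=(X>582)&(X<594)&(Y>75)&(Y<180)&(Z>200)&(Z<224)
    s=(X>575)&(X<600)&(Y>110)&(Y<145)&(Z>245)&(Z<282)
    print(i,np.percentile(Y[z],[1,99]).round(1),"stem",Y[s].mean().round(1),np.percentile(Z[s],98).round(1))
E
python3 sw.py; python3 dm.py 14|head -3
```

```text
0 [ 82.1 165.3] stem 125.5 280.2
1 [ 82.4 164.9] stem 125.4 280.0
2 [ 82.2 165.1] stem 125.3 280.3
3 [ 82.1 165.3] stem 125.2 280.0
4 [ 82.4 165.7] stem 125.3 280.0
5 [ 82.1 164.9] stem 125.4 280.1
6 [ 82.1 165. ] stem 125.2 280.4
7 [ 82.1 165.3] stem 125.3 280.3
8 [ 82.4 165.3] stem 125.3 280.0
9 [ 82.  165.3] stem 125.2 280.0
10 [ 81.9 165.6] stem 125.5 280.0
11 [ 82.1 165.5] stem 125.3 280.5
q6 90.97726581922907 t 33.75
blade 12 126.38013636931646 0.08210592980551674 [126.5 126.2 126.3 126.6 126.1 126.9 126.5 126.4 126.2 125.8 126.3 126.8]
clip 6 126.3519845892482 0.09048796501300739 [126.5 126.  126.6 126.1 126.5 126.4]
```

The carrier is at rest, but it may hang a few degrees off level. I'll measure its tilt from the stem face slope and compare it with how it hung on the stand.

```bash
python3 - <<'E'
from h import *
def ana(d,R,c,zs,name):
    q=(cloud(d)*1000-np.append(c,0))@R; X,Y,Z=q[...,0],q[...,1],q[...,2]-zs  # relative to the saddle height
    s=(abs(X)<12)&(abs(Y)<25)&(Z>36)&(Z<64); A=np.polyfit(Z[s],Y[s],1)
    z=(abs(X)<34)&(abs(Y)<60)&(Z>-96)&(Z<-55)
    lo=[];
    print(name,"stem n",s.sum(),"slope deg",np.degrees(np.arctan(A[0])).round(2),"face Y@50",np.polyval(A,50).round(1),"Zmax",np.percentile(q[...,2][(abs(X)<12)&(abs(Y)<25)&(Z>36)&(Z<80)],98).round(1),"tray Y",np.percentile(Y[z],[1,99]).round(1),"X",np.percentile(X[z],[1,99]).round(1))
    # rim height left/right
    for a,b in((-45,-20),(20,45)):
        m=(abs(X)<30)&(Y>a)&(Y<b)&(Z>-25)&(Z<14)&(abs(X)<8); 
        if m.sum()>3: print("  bar",a,m.sum(),"z top",np.percentile(Z[m],95).round(1),"Ymean",Y[m].mean().round(1))
def med(k,n=8):
    fr=[grab(k) for _ in range(n)]; d=dict(fr[0]); d["depth"]=np.median([f["depth"] for f in fr],0); return d
Rc=Rz(np.radians(27.7))
ana(dict(np.load("side0.npz")),Rc,np.array([520.7,361.0]),220,"stand0 side")
ana(dict(np.load("in.npz")),T,(T@[587.5,127.4,0])[:2],244.5,"held")
ana(med("side"),T,(T@[587.5,127.4,0])[:2],210,"now")
E
```

```text
stand0 side stem n 132 slope deg -0.09 face Y@50 -3.5 Zmax 289.9 tray Y [-41.8  41.6] X [-24.   25.8]
  bar -45 115 z top 4.3 Ymean -35.2
  bar 20 53 z top 3.4 Ymean 35.0
held stem n 262 slope deg -12.16 face Y@50 -15.0 Zmax 311.5 tray Y [-41.2  40.1] X [-24.   25.3]
  bar -45 221 z top 4.3 Ymean -34.9
  bar 20 19 z top 4.1 Ymean 34.9
now stem n 158 slope deg 3.32 face Y@50 -3.8 Zmax 279.8 tray Y [-44.5  37.5] X [-23.6  26. ]
  bar -45 205 z top 5.0 Ymean -35.5
  bar 20 16 z top 3.7 Ymean 34.3
```

The carrier is tilted about 3°, probably because it rests on one slope of its roof bar, slightly to the +y side. I'll regrip gently, lift it a little, shift 0.8 mm toward −y and hang it again.

Emit:
move_arm(motion=[[[0,0.016,0.42],[0,0,0]],[[0,0,0.42],[0,0,0]],[[0,0,0.42],[0,0,0]],[[0,0,0.42],[0,0,0]],[[0,0,0.42],[0,0,0]],[[0,0,0.42],[0,0,0]],[[0,0,0.42],[0,0,0]],[[0,0,0.14],[0,0,0]],[[0,0,0],[0,0,0]],[[0,0,0],[0,0,0]]])

```text
time_s: 35.15
position: [0.5956, 0.0804, 0.2579]
tool_rot: [[0.997, -0.078, 0.001], [-0.078, -0.997, -0.001], [0.001, 0.001, -1.0]]
ft_force: [-0.1, -0.3, 0.3]
grip_width: 0.0857
gripper_force: 0.0
```

```bash
python3 - <<'E'
from h import *
plan(np.append((T@[.5871,.1269,0])[:2],.2562),down(-4.5))
o=env.observe(); print((o["position"]*1000)@T, o["ft_force"])
E
```

```text
t 35.1 shift-before-turn [-0.01  0.    0.03] turn [ 0.008 -0.008  0.004] shift-after-turn [-0.01  0.    0.03]
[587.46335759 126.91004345 257.85290187] [-0.09439541 -0.27748268  0.32609634]
```

Close, then lift 5 mm.

Emit:
move_arm(motion=[[[-0.01,0,0.03],[0,0,0]],[[0,0,0],[0,0,0]],[[0,0,0],[0,0,0]],[[0,0,0],[0,0,0]],[[0,0,0],[0,0,0]],[[0,0,0],[0,0,0]],[[0,0,0],[0,0,0]],[[0,0,0],[0,0,0]],[[0,0,0],[0,0,0]],[[0,0,0],[0,0,0]]], claw=1, force=25)

```text
time_s: 36.15
position: [0.5948, 0.0805, 0.2554]
tool_rot: [[0.997, -0.078, -0.0], [-0.078, -0.997, -0.001], [-0.0, 0.001, -1.0]]
ft_force: [0.8, -1.5, 3.0]
grip_width: 0.0156
gripper_force: 29.8
```

Emit:
move_arm(motion=[[[0,0,-0.05],[0,0,0]],[[0,0,-0.05],[0,0,0]],[[0,0,0],[0,0,0]],[[0,0,0],[0,0,0]],[[0,0,0],[0,0,0]]])

```text
time_s: 36.65
position: [0.5947, 0.0805, 0.26]
tool_rot: [[0.997, -0.078, -0.001], [-0.078, -0.997, -0.001], [-0.001, 0.001, -1.0]]
ft_force: [-0.3, 0.5, -1.8]
grip_width: 0.016
gripper_force: 29.2
```

```bash
cat > st.py <<'E'
from h import *
import sys
np.set_printoptions(precision=1,suppress=True)
o=env.observe(); print(o["time_s"],(o["position"]*1000)@T,o["ft_force"],o["grip_width"])
zs=float(sys.argv[1]); fr=[grab("side") for _ in range(int(sys.argv[2]))]; d=dict(fr[0]); d["depth"]=np.median([f["depth"] for f in fr],0)
q=(cloud(d)*1000)@T; X,Y,Z=q[...,0]-587.5,q[...,1],q[...,2]-zs
z=(abs(X)<34)&(abs(Y-127)<60)&(Z>-96)&(Z<-55); t=np.percentile(Y[z],[1,99])
s=(abs(X)<12)&(abs(Y-127)<25)&(Z>36)&(Z<64); A=np.polyfit(Z[s],Y[s],1)
print("tray",t,t.mean(),"stem slope",np.degrees(np.arctan(A[0])))
w=np.zeros(Z.shape,bool); w[322:338,301:312]=1; X,Z=q[...,0],q[...,2]
a=w&(X>542)&(X<545.5)&(Z>35)&(Z<51.5)&(Y<128.5); b=w&(X>535)&(X<539)&(Z>34.5)&(Z<41.3)&(Y<129)
print("blade",Y[a].mean(),"clip",Y[b].mean())
E
python3 st.py 215 2
```

```text
36.65 [586.5 126.9 260. ] [-0.3  0.5 -1.8] 0.01603350884739063
tray [ 84.8 166.5] 125.64607299466614 stem slope -4.345923674211926
blade 126.26009825139867 clip 126.4773669282339
```

Emit:
move_arm(motion=[[[0,0,0.04],[0,0,0]],[[0,0,0.04],[0,0,0]],[[0,0,0],[0,0,0]],[[0,0,0],[0,0,0]],[[0,0,0],[0,0,0]]])

```text
time_s: 37.25
position: [0.5948, 0.0805, 0.2563]
tool_rot: [[0.997, -0.078, -0.0], [-0.078, -0.997, -0.001], [-0.0, 0.001, -1.0]]
ft_force: [-0.5, 0.5, -1.4]
grip_width: 0.0156
gripper_force: 29.3
```

Emit:
move_arm(motion=[[[0,0,0.01],[0,0,0]],[[0,0,0],[0,0,0]],[[0,0,0],[0,0,0]],[[0,0,0],[0,0,0]]])

```text
time_s: 37.65
position: [0.5947, 0.0805, 0.2558]
tool_rot: [[0.997, -0.078, -0.001], [-0.078, -0.997, -0.001], [-0.001, 0.001, -1.0]]
ft_force: [0.0, 0.5, -1.0]
grip_width: 0.0153
gripper_force: 29.3
```

Emit:
move_arm(motion=[[[0,0,0.01],[0,0,0]],[[0,0,0],[0,0,0]],[[0,0,0],[0,0,0]],[[0,0,0],[0,0,0]]])

```text
time_s: 38.05
position: [0.5948, 0.0805, 0.2555]
tool_rot: [[0.997, -0.078, -0.0], [-0.078, -0.997, -0.001], [-0.0, 0.001, -1.0]]
ft_force: [-0.3, 0.4, 1.0]
grip_width: 0.0155
gripper_force: 29.6
```

Emit:
move_arm(motion=[[[0,0,0.006],[0,0,0]],[[0,0,0],[0,0,0]],[[0,0,0],[0,0,0]],[[0,0,0],[0,0,0]]])

```text
time_s: 38.45
position: [0.5948, 0.0805, 0.2554]
tool_rot: [[0.997, -0.078, 0.0], [-0.078, -0.997, -0.001], [0.0, 0.001, -1.0]]
ft_force: [0.0, 0.0, 5.4]
grip_width: 0.0154
gripper_force: 30.2
```

Emit:
move_arm(motion=[[[0,0,-0.007],[0,0,0]],[[0,0,0],[0,0,0]],[[0,0,0],[0,0,0]]])

```text
time_s: 38.75
position: [0.5948, 0.0805, 0.2554]
tool_rot: [[0.997, -0.078, -0.0], [-0.078, -0.997, -0.001], [-0.0, 0.001, -1.0]]
ft_force: [-0.7, -0.5, 4.0]
grip_width: 0.0156
gripper_force: 30.0
```

Emit:
move_arm(motion=[[[0,0,0],[0,0,0]],[[0,0,0],[0,0,0]],[[0,0,0],[0,0,0]],[[0,0,0],[0,0,0]],[[0,0,0],[0,0,0]],[[0,0,0],[0,0,0]],[[0,0,0],[0,0,0]],[[0,0,0],[0,0,0]]], claw=0)

```text
time_s: 39.55
position: [0.5947, 0.0805, 0.2553]
tool_rot: [[0.997, -0.078, -0.001], [-0.078, -0.997, -0.001], [-0.001, 0.001, -1.0]]
ft_force: [-0.7, -0.0, -0.0]
grip_width: 0.0854
gripper_force: 0.0
```

```bash
python3 st.py 210 2
```

```text
39.55 [586.6 126.9 255.3] [-0.7 -0.  -0. ] 0.0853839211375492
tray [ 82.7 164.8] 123.7752265657098 stem slope 44.1336881417668
blade 126.23897053041016 clip 125.5673618766523st.py:8: RankWarning: Polyfit may be poorly conditioned
  s=(abs(X)<12)&(abs(Y-127)<25)&(Z>36)&(Z<64); A=np.polyfit(Z[s],Y[s],1)
```

```bash
cat > tilt.py <<'E'
from h import *
np.set_printoptions(precision=2,suppress=True)
def up(d,R,c,zs,name):
    q=(cloud(d)*1000-np.append(c,0))@R; X,Y,Z=q[...,0],q[...,1],q[...,2]-zs
    s=(abs(X)<9)&(Y<-28)&(Y>-52)&(Z>-88)&(Z<-4)
    zz,yy=Z[s],Y[s]
    for _ in range(4):
        A=np.polyfit(zz,yy,1); k=abs(yy-np.polyval(A,zz))<2.5; zz,yy=zz[k],yy[k]
    print(name,"upright n",len(zz),"tilt deg",np.degrees(np.arctan(A[0])).round(2),"Y@0",A[1].round(2),"zr",zz.min().round(0),zz.max().round(0))
    s=(abs(X)<22)&(abs(Y)<34)&(Z>-72)&(Z<-55)                     # tops of the sample plates
    y,z=Y[s],Z[s]; tops=[(b,np.percentile(z[(y>b)&(y<b+12)],90).round(1)) for b in range(-36,36,12) if ((y>b)&(y<b+12)).sum()>6]
    print("   plate tops",tops)
if __name__=="__main__":
    S=(T@[587.0,127.0,0])[:2]
    up(dict(np.load("side0.npz")),Rz(np.radians(27.7)),np.array([520.7,361.0]),220,"stand")
    up(dict(np.load("in.npz")),T,S,244.5,"held")
    fr=[grab("side") for _ in range(2)]; d=dict(fr[0]); d["depth"]=np.median([f["depth"] for f in fr],0); np.savez("rel2.npz",**d)
    up(d,T,S,210,"now")
E
python3 tilt.py
```

```text
stand upright n 177 tilt deg -0.02 Y@0 -40.19 zr -88.0 -4.0
   plate tops [(-24, np.float64(-59.7)), (-12, np.float64(-60.6)), (0, np.float64(-59.6)), (12, np.float64(-59.5)), (24, np.float64(-61.9))]
held upright n 317 tilt deg -0.38 Y@0 -40.36 zr -88.0 -4.0
   plate tops [(-24, np.float64(-59.8)), (0, np.float64(-60.0)), (12, np.float64(-59.8))]
now upright n 307 tilt deg 1.49 Y@0 -41.13 zr -88.0 -4.0
   plate tops [(-36, np.float64(-59.2)), (-24, np.float64(-59.4)), (-12, np.float64(-59.9)), (12, np.float64(-60.5))]
```

The tilt is now about 1.5–1.9°, and the saddle sits at y ≈ 126.1. One more gentle re-hang, 0.6 mm further toward −y, should level it.

Emit:
move_arm(motion=[[[0,0.012,0],[0,0,0]],[[0,0,0],[0,0,0]],[[0,0,0],[0,0,0]],[[0,0,0],[0,0,0]],[[0,0,0],[0,0,0]],[[0,0,0],[0,0,0]],[[0,0,0],[0,0,0]],[[0,0,0],[0,0,0]],[[0,0,0],[0,0,0]],[[0,0,-0.04],[0,0,0]],[[0,0,-0.04],[0,0,0]],[[0,0,0],[0,0,0]],[[0,0,0],[0,0,0]],[[0,0,0],[0,0,0]]], claw=1, force=25)

```text
time_s: 41.15
position: [0.5947, 0.0799, 0.2592]
tool_rot: [[0.997, -0.078, -0.001], [-0.078, -0.997, -0.001], [-0.001, 0.001, -1.0]]
ft_force: [0.5, -0.4, -1.5]
grip_width: 0.0157
gripper_force: 29.3
```

```bash
python3 - <<'E'
from tilt import *
o=env.observe(); print(o["time_s"],(o["position"]*1000)@T,o["ft_force"])
fr=[grab("side") for _ in range(2)]; d=dict(fr[0]); d["depth"]=np.median([f["depth"] for f in fr],0)
up(d,T,(T@[587.0,127.0,0])[:2],214,"held")
E
```

```text
41.15 [586.56 126.27 259.18] [ 0.54 -0.38 -1.54]
held upright n 286 tilt deg -0.33 Y@0 -41.42 zr -88.0 -4.0
   plate tops [(-24, np.float64(-60.3)), (-12, np.float64(-60.7)), (0, np.float64(-60.2)), (12, np.float64(-60.4))]
```

Emit:
move_arm(motion=[[[0,0,0.035],[0,0,0]],[[0,0,0.035],[0,0,0]],[[0,0,0],[0,0,0]],[[0,0,0],[0,0,0]],[[0,0,0],[0,0,0]]])

```text
time_s: 41.75
position: [0.5947, 0.0799, 0.2558]
tool_rot: [[0.997, -0.078, -0.001], [-0.078, -0.997, -0.001], [-0.001, 0.001, -1.0]]
ft_force: [0.2, -0.4, -1.5]
grip_width: 0.0158
gripper_force: 29.3
```

Emit:
move_arm(motion=[[[0,0,0.007],[0,0,0]],[[0,0,0],[0,0,0]],[[0,0,0],[0,0,0]],[[0,0,0],[0,0,0]]])

```text
time_s: 42.15
position: [0.5947, 0.0799, 0.2555]
tool_rot: [[0.997, -0.078, -0.001], [-0.078, -0.997, -0.001], [-0.0, 0.001, -1.0]]
ft_force: [-0.4, -0.1, -0.4]
grip_width: 0.0157
gripper_force: 29.3
```

Emit:
move_arm(motion=[[[0,0,0.003],[0,0,0]],[[0,0,0],[0,0,0]],[[0,0,0],[0,0,0]],[[0,0,0],[0,0,0]]])

```text
time_s: 42.55
position: [0.5947, 0.0799, 0.2554]
tool_rot: [[0.997, -0.078, -0.0], [-0.078, -0.997, -0.001], [-0.0, 0.001, -1.0]]
ft_force: [-0.1, 0.2, 0.2]
grip_width: 0.0151
gripper_force: 29.5
```

Emit:
move_arm(motion=[[[0,0,0],[0,0,0]],[[0,0,0],[0,0,0]],[[0,0,0],[0,0,0]],[[0,0,0],[0,0,0]],[[0,0,0],[0,0,0]],[[0,0,0],[0,0,0]],[[0,0,0],[0,0,0]],[[0,0,0],[0,0,0]]], claw=0)

```text
time_s: 43.35
position: [0.5947, 0.0799, 0.2553]
tool_rot: [[0.997, -0.078, -0.001], [-0.078, -0.997, -0.001], [-0.001, 0.001, -1.0]]
ft_force: [-0.1, -0.7, -0.3]
grip_width: 0.0854
gripper_force: 0.0
```

```bash
python3 - <<'E'
from tilt import *
o=env.observe(); print(o["time_s"],o["ft_force"])
fr=[grab("side") for _ in range(2)]; d=dict(fr[0]); d["depth"]=np.median([f["depth"] for f in fr],0)
up(d,T,(T@[587.0,127.0,0])[:2],210,"now")
E
```

```text
43.35 [-0.12 -0.69 -0.3 ]
now upright n 279 tilt deg -1.72 Y@0 -41.59 zr -87.0 -4.0
   plate tops [(-24, np.float64(-60.2)), (0, np.float64(-60.3)), (12, np.float64(-59.8)), (24, np.float64(-60.0))]
```

The residual is about 1.5°, so it is essentially level. I'll retreat, let it settle and do a final check.

Emit:
move_arm(motion=[[[0,0,-0.1],[0,0,0]],[[0,0,-0.3],[0,0,0]],[[0,0,-0.5],[0,0,0]],[[0,0,-0.6],[0,0,0]],[[0,0,-0.6],[0,0,0]],[[0,0,-0.6],[0,0,0]],[[0,0,-0.4],[0,0,0]],[[0,0,0],[0,0,0]],[[0,0,0],[0,0,0]],[[0,0,0],[0,0,0]],[[0,0,0],[0,0,0]],[[0,0,0],[0,0,0]],[[0,0,0],[0,0,0]],[[0,0,0],[0,0,0]],[[0,0,0],[0,0,0]],[[0,0,0],[0,0,0]],[[0,0,0],[0,0,0]],[[0,0,0],[0,0,0]],[[0,0,0],[0,0,0]],[[0,0,0],[0,0,0]]])

```text
time_s: 45.45
position: [0.5948, 0.0801, 0.4103]
tool_rot: [[0.997, -0.078, -0.001], [-0.078, -0.997, -0.001], [-0.001, 0.001, -1.0]]
ft_force: [-0.7, 0.4, -0.2]
grip_width: 0.0852
gripper_force: 0.0
```

```bash
python3 - <<'E'
from tilt import *
d=grab("side"); up(d,T,(T@[587.0,127.0,0])[:2],210,"final")
E
python3 dm.py 6
```

```text
final upright n 278 tilt deg -1.63 Y@0 -41.55 zr -88.0 -4.0
   plate tops [(-24, np.float64(-60.4)), (-12, np.float64(-59.1)), (0, np.float64(-60.0)), (12, np.float64(-59.1)), (24, np.float64(-60.6))]
q6 90.84264460249773 t 45.8
blade 12 126.61611736591338 0.09423380191939808 [126.2 126.5 126.5 126.4 126.8 127.  126.7 127.2 126.6 126.6 126.8 126. ]
clip 6 126.71821342699293 0.1509883459439268 [126.5 126.3 126.7 127.4 126.5 126.9]
pin cand [(329, 314, np.float64(553.9), np.float64(132.4), np.float64(37.6)), (329, 315, np.float64(555.6), np.float64(132.3), np.float64(37.6)), (330, 314, np.float64(553.8), np.float64(130.3), np.float64(37.4)), (330, 315, np.float64(555.5), np.float64(129.9), np.float64(37.7)), (331, 314, np.float64(553.6), np.float64(128.1), np.float64(37.3)), (331, 315, np.float64(555.4), np.float64(128.2), np.float64(37.1)), (332, 314, np.float64(553.6), np.float64(127.8), np.float64(35.1)), (332, 315, np.float64(555.4), np.float64(128.5), np.float64(34.1)), (335, 312, np.float64(549.9), np.float64(123.8), np.float64(32.0)), (337, 312, np.float64(549.6), np.float64(119.2), np.float64(32.0))]
```

The carrier is at rest within about 1.5° of level, and the pointers agree to 0.1 mm with the play taken up. I'm handing it in.

```bash
python3 -c "
from rig import env
print(env.close_job())"
```

```text
the job is handed in; nothing more can be done
None
```

I handed the job in at about 46 s: the carriage pointer matches the clip to about 0.1 mm after a run of about 6 mm past it, with the screw's play taken up from the knob side, and the carrier hangs at rest on the carriage hook, about 1.5° off level after two re-hangs on that hook.

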